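Pack cheese wedges head to tail

ROBOT

A 6-joint arm with a two-finger parallel gripper is mounted at the origin on the work surface. World frame = base frame: x ahead of the robot, y to its left, z up, the work surface at z = 0. Lengths are in m, angles in rad, forces in N, time in s.
With the tool pointing down it reaches from about 0.25 to 0.725 m from the base axis. Payload 9.7 kg.
Tool frame: the origin (TCP) lies at the very end of the fingers, on their centre line; the grasp point (between the pads) lies 19 mm behind it; x points along the fingers, z is the direction in which the jaws open and shut, and the axes are right-handed (so a half turn about x gives the same grasp; the last joint's range is limited). The gripper opens to 85 mm and grips with 20 to 120 N. Pads are 22 mm wide; open, the fingers measure 114 mm over their backs; the gripper's body (76 mm by 85 mm) begins 54 mm behind the grasp point. The pads swing forward as they close: fully open they stand 13 mm farther back than shut.
Start: joints at [-1.243, 0.087, 0.176, 1.66, 0, 1.571], TCP at [0.177, -0.521, 0.231] pointing down, gripper open.
Joint ranges: [-3.13, 3.13], [-0.85, 1.81], [-1.15, 1.24], [-2.2, 2.28], [-1.44, 1.52], [-3.14, 3.14]. Speed limits (rad/s): [2.22, 2.22, 2.57, 3.14, 3.14, 3.14].

INTERFACE

Orientations are given as a unit quaternion [x, y, z, w].
In Python, from workcell import telemetry, vision, hand_in gives the robot as it stands.
- The arm moves only by the shell command python3 -m jog 'ROWS'. ROWS is JSON, a list of rows, each an object with "linear": the shift along the world's x, y, z in m, a list of three; "twist": the turn, a rotation vector about the world's x, y, z in degrees, a list of three; "hand": the finger opening in m, from 0 to 0.0854. In form: [{"linear": [dx, dy, dz], "twist": [rx, ry, rz], "hand": hand}, ...]. A call has 1 to 5 rows; each row shifts and turns the commanded pose from where the row before left it; what a row does not reach is not made up. A row lasts 1/12 s, in which the tool goes at most 41.7 mm and 7.16 degrees, less where a joint would pass 70% of its speed; a pose out of reach is approached as far as the arm can. A call with a gripper value outside its range is refused whole. The fingers move at their own pace and stop on an object; the grip force is fixed at half the most. Time passes only in rows, so rows that do not move let the fingers close. It gives the time, the measured TCP pose, the force and the opening at its end, in the units of the state.
- telemetry.observe(): the state, without advancing time (a new reading comes with each control period).
- vision.camera(name): name is "side" or "top" or "wrist"; returns the picture (400x640x3 uint8, blue, green, red); there is no depth.
- vision.camera_model(name): a dict with "fx", "fy", "cx", "cy" (pixels), "extrinsics" (4x4, takes a point from camera to world coordinates). Camera axes: x right, y up, looking along -z (the intrinsics and any distortion apply to the point x, -y, -z); pixel columns grow to the right and rows downward; lengths in m; the calibration is good to about 2 mm. A picture is of the moment at which its call begins: read the wrist's pose just before it. camera_model takes no time and is no camera call; for the wrist camera it gives the pose at the moment of the call.
- hand_in(): hands the job in, once; it reports no verdict.
The state is a dict: "clock": time; "joint_positions": joint angles; "qvel": joint speeds; "joint_efforts": joint torques, N m; "ee_pos": TCP position; "eef_rot": TCP orientation; "contact_force": force on the tool from outside, world axes, zero at the start; "wrist_torque": the same for the moment, N m; "grip_width": opening from 0.0 (shut) to 1.0 (fully open).
Only numpy, scipy, OpenCV 4.12 (cv2) and the standard library are available. Lean on these libraries where they do the work, as an engineer would, in place of code of your own. Each camera call takes 0.05 s, during which the arm holds its last target.

TASK

Take the blue divider out of the white packing tray and put it right down inside the grey wash tub. Then fill the tray with the three loose cheese wedges, head to tail beside the wedge already in it, so that all four stand upright and flat on the tray floor within its rim. Leave the jar, the shaker, the bowl and the stack of seasoned rounds where they are.

Things in the scene. Friction and masses are not known exactly. Their poses are not given: they have to be found in the camera images.
- tray: White packing tray, fixed. Origin: centre of underside; x long side, y short side, z up. Outside 168 x 85 mm, rim 24 mm above the table; inside 152 (x) x 69 (y), floor at 10 mm. Slot 9.6 mm wide across x = 0, 5 mm into the long walls and 6 mm into the floor, holds the divider. Four wedges fit as a row along x, lengths along y, half-turned alternately: 8 mm spare in x, 5 in y
- divider_mid (a point): Blue divider panel, 8 mm thick (x), 76 wide (y), 100 high (z), 0.06 kg; the point is its centre. It stands loose in the tray's slot, its axes parallel to the tray's, foot 4 mm and top 104 mm above the table. Beside it the wedges' tops are at 64 mm, so pinch it above that and lift straight up
- tub: Grey open wash tub, fixed to the table. Origin: centre of its underside; x along its long side, y along its short side, z up. Outside 140 x 90 mm, 55 mm high; walls and floor 4 mm thick. The divider may stand or lean in it
- wedge_in_mid (a point): Cheese wedge already in the tray, like wedge_a. It stands upright at the tray's -x end, straight side to that end wall, wide rind end towards the tray's +y. The next wedge goes slanting side to slanting side with it, turned half round, and so on; the last has its straight side to the tray's +x end wall. Held by its two ends, a wedge is lowered with the fingers above the rim
- wedge_a_mid (a point): Loose cheese wedge on the table, 64 mm long (x), 54 high (z), 0.13 kg. Point: its centre, 27 mm up; the centre of mass is near it. Flat parallel ends: brown rind end at x = -32 mm, y -18 to 26 (44 wide); narrow end at x = +32, y -18 to 10 (28 wide). Side y = -18 is straight, the +y side slants. Two wedges, one half-turned, slants together, make a 72 x 64 mm block, centres 36 mm apart in line
- wedge_b_mid (a point): Loose cheese wedge, the same as wedge_a
- wedge_c_mid (a point): Loose cheese wedge, the same as wedge_a
- jar_mid (a point): Bystander: amber jar with red cap, loose, 60 mm across, 105 mm high; the point is its centre
- rounds_mid (a point): Bystander: stack of three seasoned cheese rounds, loose but moving as one, 76 mm across, 42 mm high; the point is its centre
- shaker_mid (a point): Bystander: steel herb shaker, loose, 56 mm across, 112 mm high; the point is its centre
- bowl_mid (a point): Bystander: white bowl, loose, 88 mm across, 45 mm high; the point is its centre
Mind the look-alikes: they are no part of the job. Leave any orange or pink look-alike of the part that bears wedge_b_mid alone. Leave any pink look-alike of the part that bears wedge_a_mid alone.

How it is judged:
By the outcome, as a careful person would: the job done as asked, in the order asked, and still so for the second after the job is handed in, with the robot touching nothing.
It also fails if it takes over 72 s, if anything falls off the work surface, if the arm or the gripper's body presses on something with over 40 N, if the wrist force passes 120 N, or if a joint passes its speed limit or range.

## Working session

There is one attempt and no reset: what is moved stays moved. The work goes in short steps, Python scripts to look and compute and a shell command to move; the robot and the scene stay as the last step left them, time stands still between calls to the robot, and variables do not carry over. Pictures are saved under pics/ and viewed, and the job is handed in when it is done.

```bash
ls; mkdir -p pics; python3 - <<'E'
from workcell import telemetry, vision
import cv2
print(telemetry.observe())
for n in ["side","top"]:
    im=vision.camera(n); cv2.imwrite(f"pics/{n}0.png",im)
    m=vision.camera_model(n); print(n,m)
E
```

```text
pics
{'clock': 0.0, 'joint_positions': array([-1.24298452e+00,  8.74651768e-02,  1.75137679e-01,  1.65978187e+00,
        1.55046498e-05,  1.57081245e+00]), 'qvel': array([-0.0007299 ,  0.00019751, -0.00105535, -0.00066159,  0.00050677,
        0.00184286]), 'joint_efforts': array([-5.68423347e-04, -5.20388746e+01,  4.64803147e+01,  1.65205181e-02,
       -6.27136001e-05, -3.36587355e-06]), 'ee_pos': array([ 0.17701805, -0.5205024 ,  0.23058207]), 'eef_rot': array([ 0.41199154,  0.57525602, -0.41144204,  0.57450756]), 'contact_force': array([-0.25575399, -0.14324148,  0.2113139 ]), 'wrist_torque': array([ 0.03481369, -0.10746405,  0.02167035]), 'grip_width': 1.0005887319308764}
side {'fx': 459.9469869262168, 'fy': 459.9469869262168, 'cx': 329.56946176162523, 'cy': 200.95308344808723, 'extrinsics': array([[ 0.99527374,  0.06503318, -0.07211701,  0.50189119],
       [-0.09708474,  0.64972844, -0.75394132, -0.9783357 ],
       [-0.00217473,  0.75737946,  0.65297138,  0.90394924],
       [ 0.        ,  0.        ,  0.        ,  1.        ]])}
top {'fx': 478.1942156291167, 'fy': 478.1942156291167, 'cx': 315.2030907525218, 'cy': 199.08766076290385, 'extrinsics': array([[-2.33582462e-03,  9.87515558e-01, -1.57504181e-01,
         3.42051552e-01],
       [-9.99928292e-01, -4.56543407e-04,  1.19667515e-02,
         1.92393852e-02],
       [ 1.17454458e-02,  1.57520839e-01,  9.87445811e-01,
         1.45098967e+00],
       [ 0.00000000e+00,  0.00000000e+00,  0.00000000e+00,
         1.00000000e+00]])}
```

View pics/top0.png

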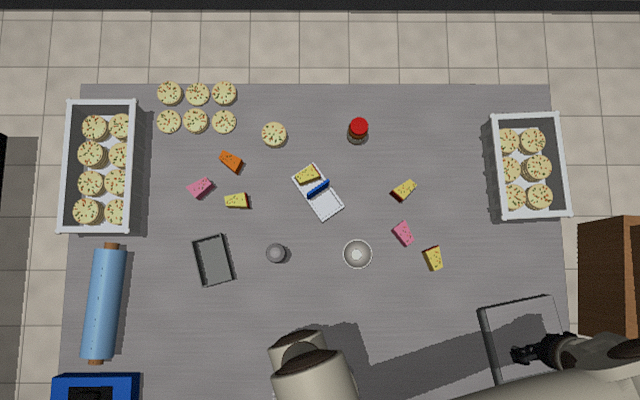

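View pics/side0.png

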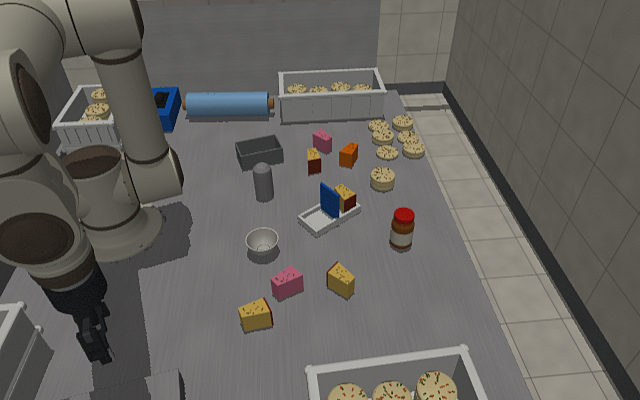

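```bash
cat > h.py <<'E'
import numpy as np, cv2
from workcell import telemetry, vision
from scipy.spatial.transform import Rotation as R
def proj(m,P):
    P=np.atleast_2d(P); T=np.linalg.inv(m['extrinsics'])
    c=P@T[:3,:3].T+T[:3,3]
    return np.c_[m['cx']+m['fx']*c[:,0]/-c[:,2], m['cy']-m['fy']*c[:,1]/-c[:,2]]
def unproj(m,uv,z):
    uv=np.atleast_2d(uv).astype(float)
    d=np.c_[(uv[:,0]-m['cx'])/m['fx'],-(uv[:,1]-m['cy'])/m['fy'],-np.ones(len(uv))]@m['extrinsics'][:3,:3].T
    o=m['extrinsics'][:3,3]; return o+d*((z-o[2])/d[:,2])[:,None]
WT=np.array([[-32,-18],[32,-18],[32,10],[-32,26]])/1000
def wedge(x,y,th):
    c,s=np.cos(th),np.sin(th); b=WT@np.array([[c,s],[-s,c]])+[x,y]
    return np.r_[np.c_[b,0*b[:,0]],np.c_[b,0*b[:,0]+.054]]
def box(x,y,th,L,W,z0,z1):
    b=np.array([[-L,-W],[L,-W],[L,W],[-L,W]])/2; c,s=np.cos(th),np.sin(th); b=b@np.array([[c,s],[-s,c]])+[x,y]
    return np.r_[np.c_[b,0*b[:,0]+z0],np.c_[b,0*b[:,0]+z1]]
def mask(m,P,shape=(400,640)):
    a=np.zeros(shape,np.uint8); h=cv2.convexHull(proj(m,P).astype(np.float32)).reshape(-1,2)
    cv2.fillConvexPoly(a,np.round(h*16).astype(np.int32),255,cv2.LINE_AA,4); return a/255.
def draw(im,m,P,s,off,col=(255,0,255)):
    q=(proj(m,P)-off+.5)*s-.5; q=np.round(q).astype(int)
    for i in range(4):
        for a,b in ((i,(i+1)%4),(4+i,4+(i+1)%4),(i,i+4)): cv2.line(im,tuple(map(int,q[a])),tuple(map(int,q[b])),col,1)
def crop(im,u0,v0,w,h,s): return cv2.resize(im[v0:v0+h,u0:u0+w],None,fx=s,fy=s,interpolation=cv2.INTER_CUBIC)
def tool():
    s=telemetry.observe(); r=R.from_quat(s['eef_rot']).as_matrix()
    print('t',round(s['clock'],2),'pos',s['ee_pos'].round(4),'x',r[:,0].round(3),'z',r[:,2].round(3),'zyaw',round(np.degrees(np.arctan2(r[1,2],r[0,2])),2),'g',round(s['grip_width'],3),'F',s['contact_force'].round(1),'j',s['joint_positions'].round(2))
E
python3 - <<'E'
from h import *
im=cv2.imread('pics/top0.png'); m=vision.camera_model('top')
cv2.imwrite('pics/top0z.png',crop(im,180,135,160,120,5))
cv2.imwrite('pics/top0y.png',crop(im,320,110,130,170,4)[:600])
im=cv2.imread('pics/side0.png')
cv2.imwrite('pics/side0z.png',crop(im,225,110,200,100,4))
for n,p,z in [('w1',(236,199),.054),('w2',(404,187),.054),('w3',(433,256),.054),('tray',(318,192),.024),('div',(318,187),.1),('tub',(213,260),.05),('jar',(358,124),.1),('rounds',(274,132),.04),('shaker',(276,253),.1),('bowl',(357,253),.04)]:
    print(n,unproj(m,p,z)[0].round(3))
tool()
E
```

```text
w1 [0.565 0.236 0.054]
w2 [ 0.601 -0.262  0.054]
w3 [ 0.397 -0.34   0.054]
tray [ 0.591 -0.007  0.024]
div [ 0.593 -0.005  0.1  ]
tub [0.387 0.299 0.05 ]
jar [ 0.781 -0.123  0.1  ]
rounds [0.775 0.127 0.04 ]
shaker [0.404 0.113 0.1  ]
bowl [ 0.407 -0.12   0.04 ]
t 0.1 pos [ 0.177  -0.5205  0.2306] x [-0.     0.001 -1.   ] z [ 0.322 -0.947 -0.001] zyaw -71.22 g 0.996 F [ 0.2  0.2 -0.1] j [-1.24  0.09  0.18  1.66 -0.    1.57]
```

View pics/top0z.png

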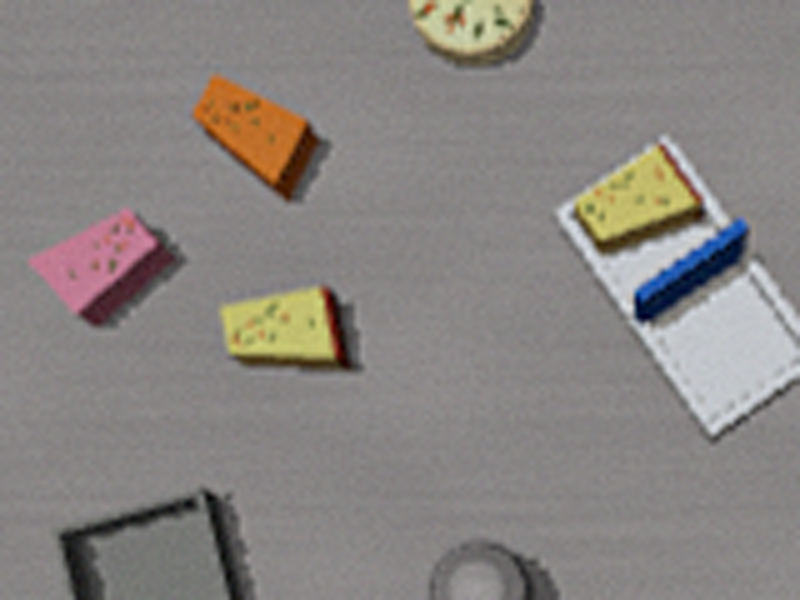

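View pics/top0y.png

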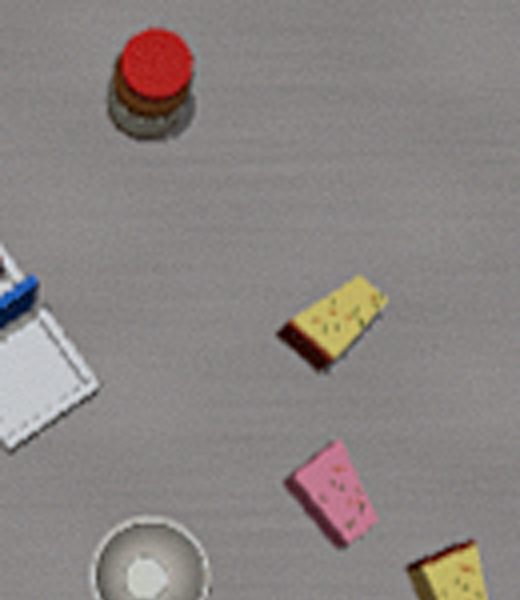

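View pics/side0z.png

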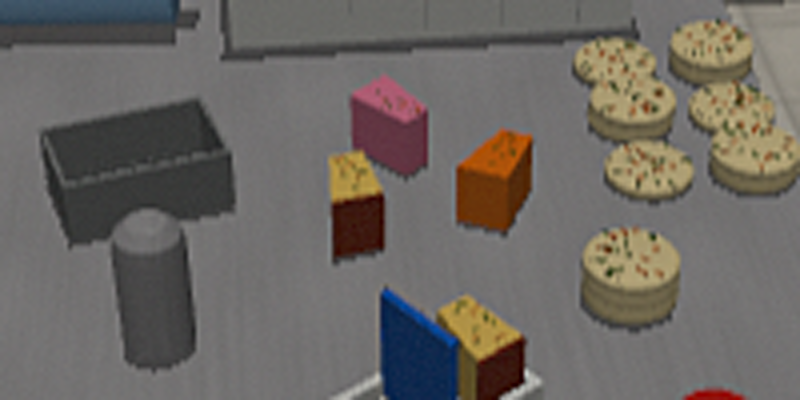

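```bash
cat > fit.py <<'E'
from h import *
from scipy.optimize import minimize
ms={n:vision.camera_model(n) for n in('top','side')}
ims={n:cv2.imread(f'pics/{n}0.png') for n in ms}
def wm(im):
    h=cv2.cvtColor(im,cv2.COLOR_BGR2HSV); H,S,V=cv2.split(h)
    return (((H<33)|(H>170))&(S>95)&(V>25)).astype(float)
def iou(a,b): return np.minimum(a,b).sum()/np.maximum(a,b).sum()
def fitw(x,y,cams=('top','side'),ths=np.arange(0,360,30)):
    best=None
    def cost(p):
        c=0
        for n in cams:
            P=wedge(p[0],p[1],p[2]); a=mask(ms[n],P); q=proj(ms[n],wedge(x,y,0)).mean(0).astype(int)
            b=np.zeros((400,640)); sl=np.s_[max(0,q[1]-28):q[1]+28,q[0]-28:q[0]+28]; b[sl]=wm(ims[n])[sl]
            c-=iou(a[sl],b[sl])
        return c
    r=[]
    for t in ths:
        s=np.array([[x,y,np.radians(t)]]+[[x+.01,y,np.radians(t)],[x,y+.01,np.radians(t)],[x,y,np.radians(t+12)]])
        o=minimize(cost,s[0],method='Nelder-Mead',options=dict(initial_simplex=s,xatol=1e-4,fatol=1e-4)); r.append((o.fun,*o.x))
    r.sort(); return r[:2]
if __name__=='__main__':
    for n,x,y in [('w1',.565,.236),('w2',.601,-.262),('w3',.397,-.34)]:
        for cams in (('top',),('side',),('top','side')):
            for f in fitw(x,y,cams): print(n,cams,round(f[0],3),np.round(f[1:3],4),round(np.degrees(f[3])%360,1))
E
python3 fit.py
```

```text
w1 ('top',) -0.74 [0.5637 0.237 ] 100.0
w1 ('top',) -0.74 [0.5634 0.2377] 99.9
w1 ('side',) -0.437 [0.5637 0.243 ] 101.8
w1 ('side',) -0.436 [0.5642 0.2438] 101.7
w1 ('top', 'side') -1.169 [0.5636 0.2399] 100.5
w1 ('top', 'side') -1.169 [0.5638 0.2392] 100.6
w2 ('top',) -0.835 [ 0.5971 -0.2651] 314.8
w2 ('top',) -0.832 [ 0.5987 -0.2662] 317.9
w2 ('side',) -0.906 [ 0.5979 -0.2627] 312.4
w2 ('side',) -0.906 [ 0.5977 -0.2624] 312.8
w2 ('top', 'side') -1.73 [ 0.5977 -0.2646] 315.9
w2 ('top', 'side') -1.728 [ 0.5978 -0.2647] 316.4
w3 ('top',) -0.762 [ 0.3919 -0.3456] 197.8
w3 ('top',) -0.761 [ 0.3923 -0.3461] 199.1
w3 ('side',) -0.784 [ 0.3918 -0.3434] 198.2
w3 ('side',) -0.784 [ 0.3917 -0.3434] 198.4
w3 ('top', 'side') -1.539 [ 0.392  -0.3443] 198.9
w3 ('top', 'side') -1.538 [ 0.3918 -0.3443] 199.9
```

```bash
python3 - <<'E'
from h import *
m=vision.camera_model('top')
c=unproj(m,[(291.4,177.4),(313,162.4),(345,205.75),(322.4,222.4)],.024)
print(c.round(4), c.mean(0))
e=((c[2]-c[1])+(c[3]-c[0]))[:2]; th=np.arctan2(e[1],e[0]); print('tray yaw',np.degrees(th)%360, np.hypot(*e)/2, np.linalg.norm(c[0]-c[1]))
x,y=c.mean(0)[:2]
im=cv2.imread('pics/top0.png'); z=crop(im,270,145,100,90,7)
draw(z,m,box(x,y,th,.168,.085,0,.024),7,(270,145)); draw(z,m,box(x,y,th,.008,.076,0.004,.104),7,(270,145),(0,255,0))
cv2.imwrite('pics/tr0.png',z)
ms=vision.camera_model('side');im=cv2.imread('pics/side0.png'); z=crop(im,280,165,100,80,7)
draw(z,ms,box(x,y,th,.168,.085,0,.024),7,(280,165)); draw(z,ms,box(x,y,th,.008,.076,0.004,.104),7,(280,165),(0,255,0))
cv2.imwrite('pics/tr1.png',z)
E
```

```text
[[ 0.6365  0.0742  0.024 ]
 [ 0.6833  0.0084  0.024 ]
 [ 0.5493 -0.0879  0.024 ]
 [ 0.4989 -0.0195  0.024 ]] [ 0.59198972 -0.00619312  0.024     ]
tray yaw 214.96776611645083 0.16579096364322152 0.0807456774803568
```

View pics/tr0.png

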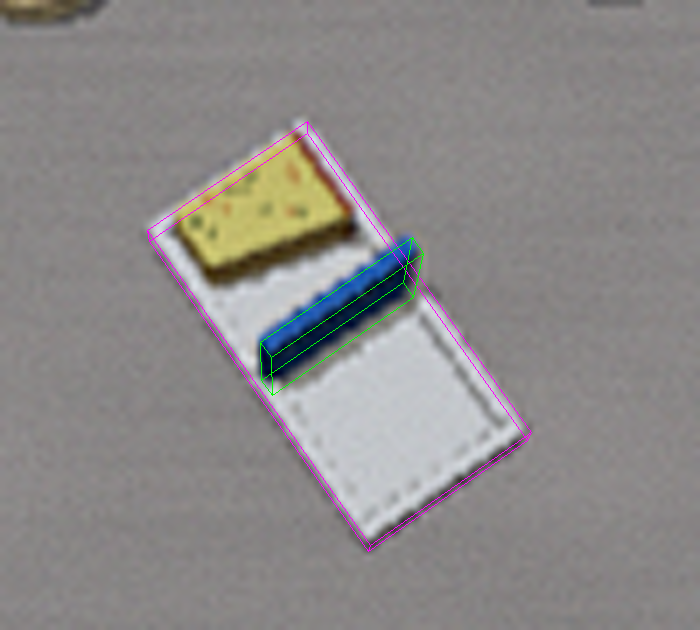

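View pics/tr1.png

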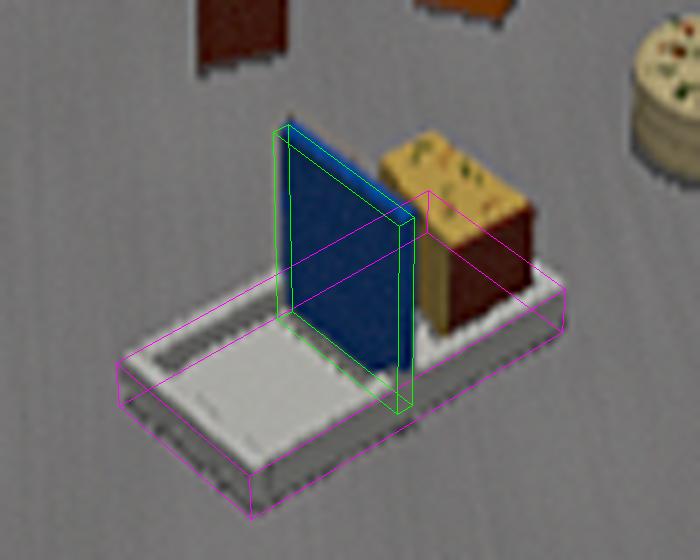

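```bash
python3 -m jog '[{"linear":[0.026,0.032,0.002],"twist":[0,0,6.6],"hand":0.0854},{"linear":[0.026,0.032,0.002],"twist":[0,0,6.6],"hand":0.0854},{"linear":[0.026,0.032,0.002],"twist":[0,0,6.6],"hand":0.0854},{"linear":[0.026,0.032,0.002],"twist":[0,0,6.6],"hand":0.0854},{"linear":[0.026,0.032,0.002],"twist":[0,0,6.6],"hand":0.0854}]'
python3 -c "from h import *; tool()"
```

```text
clock: 0.52
ee_pos: [0.3077, -0.3591, 0.2411]
eef_rot: [0.23, 0.669, -0.23, 0.669]
contact_force: [1.4, -0.0, 0.1]
grip_width: 0.996
t 0.52 pos [ 0.3077 -0.3591  0.2411] x [-0.  0. -1.] z [ 0.789 -0.615 -0.   ] zyaw -37.93 g 0.996 F [ 1.4 -0.   0.1] j [-0.86 -0.09  0.02  1.68  0.    1.37]
```

```bash
python3 -m jog '[{"linear":[0.026,0.032,0],"twist":[0,0,6.6],"hand":0.0854},{"linear":[0.026,0.032,0],"twist":[0,0,6.6],"hand":0.0854},{"linear":[0.026,0.032,0],"twist":[0,0,6.6],"hand":0.0854},{"linear":[0.026,0.032,0],"twist":[0,0,6.6],"hand":0.0854},{"linear":[0.026,0.032,0],"twist":[0,0,6.6],"hand":0.0854}]' >/dev/null
python3 -m jog '[{"linear":[0.026,0.032,0],"twist":[0,0,6.6],"hand":0.0854},{"linear":[0.026,0.032,0],"twist":[0,0,6.6],"hand":0.0854},{"linear":[0.026,0.032,0],"twist":[0,0,6.6],"hand":0.0854},{"linear":[0.025,0.032,0],"twist":[0,0,6.6],"hand":0.0854},{"linear":[0,0,0],"twist":[0,0,6.6],"hand":0.0854}]' >/dev/null
python3 - <<'E'
from h import *
tool(); m=vision.camera_model('wrist'); im=vision.camera('wrist'); cv2.imwrite('pics/w1.png',im); print(m)
import pickle; pickle.dump(m,open('pics/w1.pkl','wb'))
E
```

```text
t 1.35 pos [ 0.5429 -0.0677  0.2396] x [-0.001  0.002 -1.   ] z [ 0.88   0.475 -0.   ] zyaw 28.38 g 0.999 F [1.1 0.3 0.2] j [-0.12  0.08  0.19  1.68  0.    0.95]
{'fx': 289.7399737708869, 'fy': 289.7399737708869, 'cx': 324.2793701881671, 'cy': 198.59618842469737, 'extrinsics': array([[ 8.79768529e-01, -4.55186769e-01, -1.37158090e-01,
         5.07801064e-01],
       [ 4.75401859e-01,  8.42745150e-01,  2.52534521e-01,
        -3.06068879e-03],
       [ 6.38942762e-04, -2.87377135e-01,  9.57817297e-01,
         3.82365706e-01],
       [ 0.00000000e+00,  0.00000000e+00,  0.00000000e+00,
         1.00000000e+00]])}
```

View pics/w1.png

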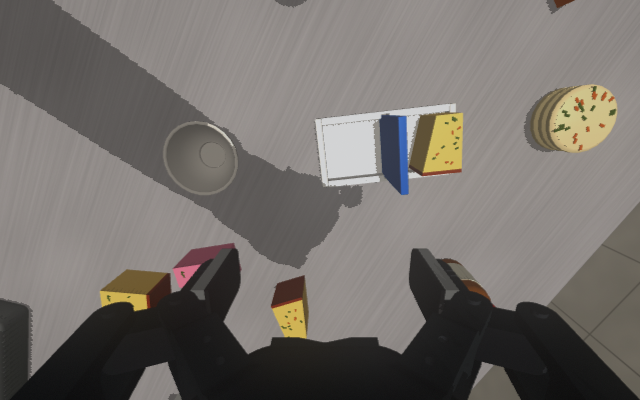

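```bash
python3 - <<'E'
from h import *
import pickle
m=pickle.load(open('pics/w1.pkl','rb')); im=cv2.imread('pics/w1.png')
o=(300,90);z=crop(im,300,90,190,120,4)
th=np.radians(215);x,y=.593,-.006
draw(z,m,box(x,y,th,.168,.085,0,.024),4,o); draw(z,m,box(x,y,th,.152,.069,0.01,.024),4,o,(255,255,0)); draw(z,m,box(x,y,th,.008,.076,0.004,.104),4,o,(0,255,0))
cv2.imwrite('pics/w1z.png',z)
cv2.imwrite('pics/w1y.png',crop(im,300,90,190,120,4))
E
```

```text
(no output)
```

View pics/w1z.png

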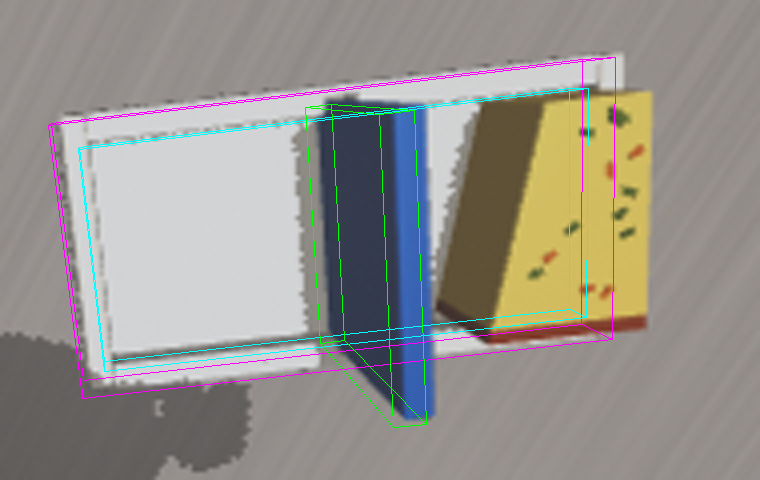

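View pics/w1y.png

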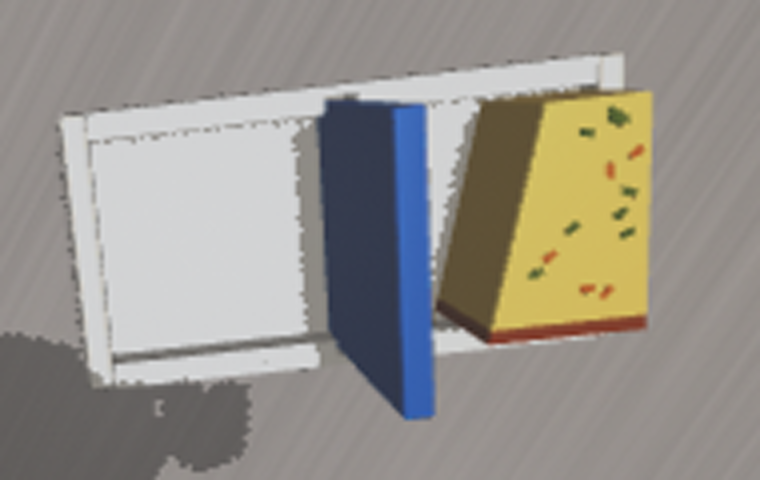

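```bash
python3 -m jog '[{"linear":[0.02,0.025,0],"twist":[0,0,0],"hand":0.06},{"linear":[0.0,0.0,0],"twist":[0,0,0],"hand":0.06},{"linear":[0,0,0],"twist":[0,0,0],"hand":0.06}]'
cat > snap.py <<'E'
import sys,pickle
from h import *
def snap(n):
    tool(); m=vision.camera_model('wrist'); im=vision.camera('wrist'); cv2.imwrite(f'pics/{n}.png',im); pickle.dump(m,open(f'pics/{n}.pkl','wb')); return im,m
if __name__=='__main__': snap(sys.argv[1])
E
python3 snap.py w2
```

```text
clock: 1.65
ee_pos: [0.56, -0.0475, 0.2407]
eef_rot: [-0.169, 0.687, 0.169, 0.686]
contact_force: [-0.8, -0.9, -0.2]
grip_width: 0.703
t 1.65 pos [ 0.56   -0.0475  0.2407] x [-0.001 -0.    -1.   ] z [ 0.885  0.465 -0.001] zyaw 27.71 g 0.703 F [-0.8 -0.9 -0.2] j [-0.08  0.12  0.23  1.68 -0.    1.  ]
```

View pics/w2.png

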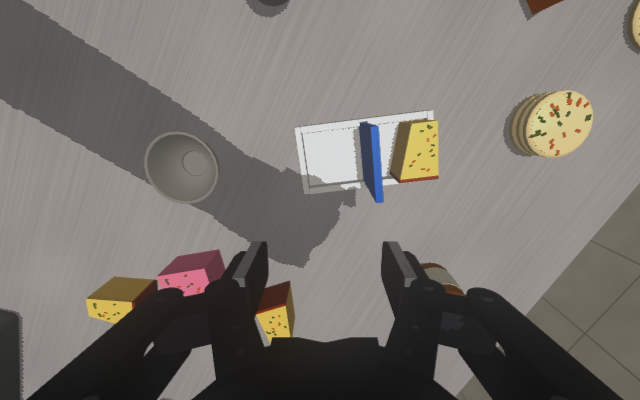

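```bash
cat > ov.py <<'E'
import sys,pickle
from h import *
n,u,v,w,h,s,x,y,t=sys.argv[1],*map(float,sys.argv[2:10])
u,v,w,h,s=map(int,(u,v,w,h,s)); th=np.radians(t)
m=pickle.load(open(f'pics/{n}.pkl','rb')); im=cv2.imread(f'pics/{n}.png')
z=crop(im,u,v,w,h,s); cv2.imwrite(f'pics/{n}_c.png',z.copy()); o=(u,v)
draw(z,m,box(x,y,th,.168,.085,0,.024),s,o); draw(z,m,box(x,y,th,.152,.069,0.01,.024),s,o,(255,255,0)); draw(z,m,box(x,y,th,.008,.076,0.004,.104),s,o,(0,255,0))
cv2.imwrite(f'pics/{n}_o.png',z)
E
python3 ov.py w2 280 100 180 110 4 .595 -.005 215
```

```text
(no output)
```

View pics/w2_o.png

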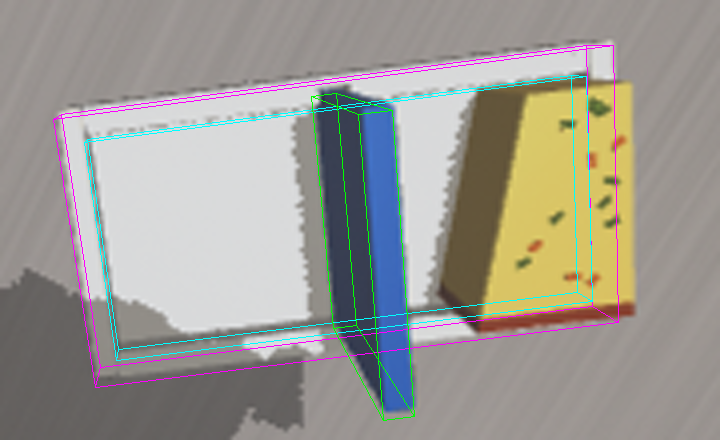

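View pics/w2_c.png

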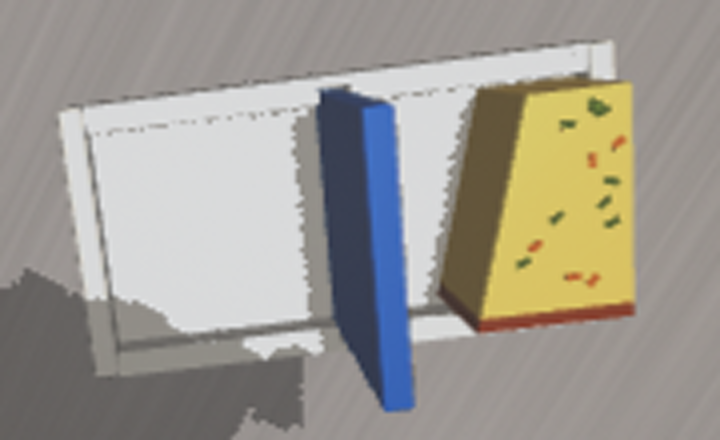

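```bash
cat > ft.py <<'E'
import pickle
from h import *
from scipy.optimize import least_squares
obs=[]
def add(m,P,q,s,off,w=1): 
    obs.append((m,np.array(P)/1000,(np.array(q)+.5)/s-.5+off,w))
C=[(84,-42.5,24),(-84,-42.5,24),(84,42.5,24)]
D=[(4,-38,104),(-4,-38,104),(4,38,104),(-4,38,104)]
w1=pickle.load(open('pics/w1.pkl','rb'));w2=pickle.load(open('pics/w2.pkl','rb'));top=vision.camera_model('top')
add(w2,C+D,[(60,110),(613,40),(98,376),(363,106),(391,101),(386,410),(413,406)],4,(280,100))
add(w1,C+D,[(62,117),(624,54),(95,384),(393,107),(424,105),(406,419),(433,416)],4,(300,90))
add(top,[(-84,-42.5,24),(-84,42.5,24),(84,42.5,24),(84,-42.5,24)],[(150,232),(306,125),(529,434),(369,547)],7,(270,145),.7)
def res(p,sel):
    r=[]
    for i in sel:
        m,P,uv,w=obs[i]; c,s=np.cos(p[2]),np.sin(p[2])
        W=np.c_[P[:,:2]@np.array([[c,s],[-s,c]])+p[:2],P[:,2]]
        r.append((w*(proj(m,W)-uv)).ravel())
    return np.concatenate(r)
for sel in ([0],[1],[2],[0,1,2]):
    o=least_squares(res,[.595,-.003,np.radians(215)],args=(sel,),loss='soft_l1'); print(sel,o.x[:2].round(4),np.degrees(o.x[2]).round(2),np.abs(o.fun).mean().round(2))
E
python3 ft.py
```

```text
[0] [ 0.5944 -0.0028] 214.67 0.58
[1] [ 0.5946 -0.0032] 214.55 0.63
[2] [ 0.5909 -0.0061] 214.86 0.12
[0, 1, 2] [ 0.5944 -0.0031] 214.61 0.64
```

```bash
python3 -m jog '[{"linear":[0.017,0.022,0],"twist":[0,0,3.45],"hand":0.05},{"linear":[0.017,0.022,-0.02],"twist":[0,0,3.45],"hand":0.05},{"linear":[0,0,-0.04],"twist":[0,0,0],"hand":0.05},{"linear":[0,0,-0.03],"twist":[0,0,0],"hand":0.05},{"linear":[0,0,0],"twist":[0,0,0],"hand":0.05}]'; python3 snap.py w3
```

```text
clock: 2.12
ee_pos: [0.5908, -0.0046, 0.1446]
eef_rot: [-0.209, 0.678, 0.211, 0.672]
contact_force: [-0.2, 0.0, -0.2]
grip_width: 0.587
t 2.12 pos [ 0.5908 -0.0046  0.1446] x [-0.01 -0.   -1.  ] z [ 0.823  0.567 -0.008] zyaw 34.57 g 0.587 F [-0.2  0.  -0.2] j [-0.01  0.18  0.11  1.51 -0.    0.96]
```

View pics/w3.png

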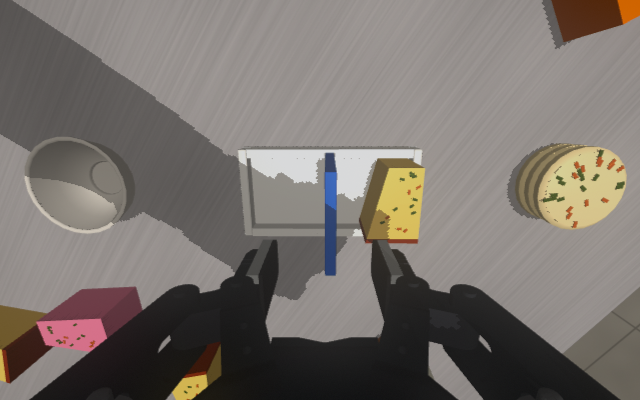

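```bash
python3 -m jog '[{"linear":[0.002,0.001,-0.035],"twist":[0,0,0],"hand":0.04},{"linear":[0.001,0,-0.033],"twist":[0,0,0],"hand":0.03},{"linear":[0,0,0],"twist":[0,0,0],"hand":0.0},{"linear":[0,0,0],"twist":[0,0,0],"hand":0.0},{"linear":[0,0,0],"twist":[0,0,0],"hand":0.0}]'; python3 snap.py w4
```

```text
clock: 2.58
ee_pos: [0.5972, -0.0036, 0.0863]
eef_rot: [-0.211, 0.675, 0.21, 0.675]
contact_force: [-4.4, -2.1, -2.1]
grip_width: 0.075
t 2.58 pos [ 0.5972 -0.0036  0.0863] x [ 0.001 -0.001 -1.   ] z [0.823 0.568 0.001] zyaw 34.62 g 0.075 F [-4.4 -2.1 -2.1] j [-0.01  0.19  0.01  1.39 -0.    0.96]
```

View pics/w4.png

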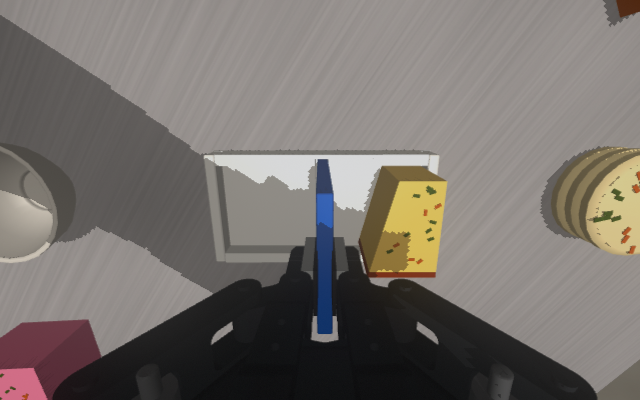

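```bash
python3 -m jog '[{"linear":[0,0,0],"twist":[0,0,0],"hand":0.02},{"linear":[-0.001,-0.001,-0.008],"twist":[0,0,0],"hand":0.02},{"linear":[0,0,-0.006],"twist":[0,0,0],"hand":0.02},{"linear":[0,0,0],"twist":[0,0,0],"hand":0.02},{"linear":[0,0,0],"twist":[0,0,0],"hand":0.0}]';  python3 -m jog '[{"linear":[0,0,0],"twist":[0,0,0],"hand":0.0},{"linear":[0,0,0],"twist":[0,0,0],"hand":0.0},{"linear":[0,0,0],"twist":[0,0,0],"hand":0.0}]'; python3 -c "from h import *; tool()"
```

```text
clock: 3.05
ee_pos: [0.5959, -0.0036, 0.069]
eef_rot: [-0.211, 0.675, 0.211, 0.675]
contact_force: [-0.6, 0.2, -0.2]
grip_width: 0.11
clock: 3.3
ee_pos: [0.5959, -0.0037, 0.0693]
eef_rot: [-0.211, 0.675, 0.211, 0.675]
contact_force: [-1.0, -1.0, -0.9]
grip_width: 0.087
t 3.3 pos [ 0.5959 -0.0037  0.0693] x [-0. -0. -1.] z [ 0.822  0.569 -0.   ] zyaw 34.68 g 0.087 F [-1.  -1.  -0.9] j [-0.01  0.19 -0.02  1.36 -0.    0.96]
```

```bash
python3 -m jog '[{"linear":[0,0,0.02],"twist":[0,0,0],"hand":0.0},{"linear":[0,0,0.035],"twist":[0,0,0],"hand":0.0},{"linear":[0,0,0.04],"twist":[0,0,0],"hand":0.0},{"linear":[0,0,0.035],"twist":[0,0,0],"hand":0.0},{"linear":[-0.005,0.01,0.01],"twist":[0,0,0],"hand":0.0}]';python3 - <<'E'
from h import *
m=vision.camera_model('top')
c=unproj(m,[(192.4,242.4),(221,233),(235,278.5),(205,287.5)],.055); print(c.round(4),c.mean(0))
e=((c[1]-c[2])+(c[0]-c[3]))[:2]; print(np.degrees(np.arctan2(e[1],e[0])),np.hypot(*e)/2)
e=((c[0]-c[1])+(c[3]-c[2]))[:2]; print(np.degrees(np.arctan2(e[1],e[0])),np.hypot(*e)/2)
im=cv2.imread('pics/top0.png');cv2.imwrite('pics/tub0.png',crop(im,180,220,70,80,7))
tool()
E
```

```text
clock: 3.72
ee_pos: [0.5929, 0.0054, 0.2155]
eef_rot: [-0.211, 0.672, 0.209, 0.678]
contact_force: [1.1, -0.8, -0.8]
grip_width: 0.082
[[0.4374 0.3595 0.055 ]
 [0.4647 0.2773 0.055 ]
 [0.3337 0.2334 0.055 ]
 [0.3084 0.3186 0.055 ]] [0.38606351 0.29719461 0.055     ]
18.05912662090877 0.13674852810116667
107.41319437820917 0.08765711391166328
t 3.72 pos [0.5929 0.0054 0.2155] x [ 0.008 -0.    -1.   ] z [0.823 0.568 0.006] zyaw 34.61 g 0.082 F [ 1.1 -0.8 -0.8] j [ 0.01  0.18  0.25  1.63 -0.    0.98]
```

View pics/tub0.png

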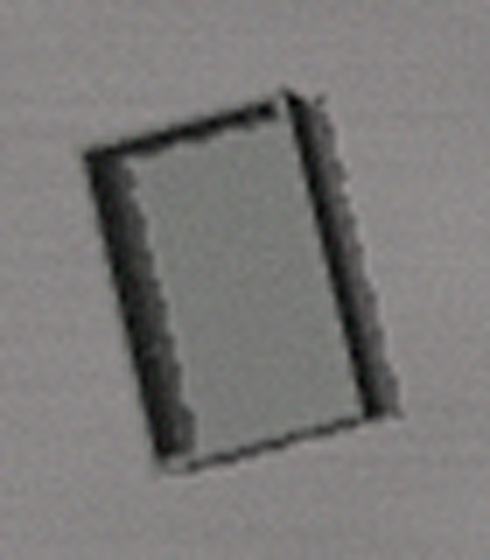

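```bash
python3 -m jog '[{"linear":[-0.021,0.03,0],"twist":[0,0,6.8],"hand":0.0},{"linear":[-0.021,0.03,0],"twist":[0,0,6.8],"hand":0.0},{"linear":[-0.021,0.03,0],"twist":[0,0,6.8],"hand":0.0},{"linear":[-0.021,0.03,0],"twist":[0,0,6.8],"hand":0.0},{"linear":[-0.021,0.03,0],"twist":[0,0,6.8],"hand":0.0}]'; python3 -m jog '[{"linear":[-0.021,0.03,0],"twist":[0,0,6.8],"hand":0.0},{"linear":[-0.021,0.03,0],"twist":[0,0,6.8],"hand":0.0},{"linear":[-0.015,0.02,0],"twist":[0,0,6.8],"hand":0.0},{"linear":[0,0,0],"twist":[0,0,6.8],"hand":0.0},{"linear":[0,0,0],"twist":[0,0,6.8],"hand":0.0}]';python3 -m jog '[{"linear":[0,0,0],"twist":[0,0,0],"hand":0.0}]'; python3 snap.py w5
```

```text
clock: 4.13
ee_pos: [0.4849, 0.1576, 0.2093]
eef_rot: [-0.4, 0.583, 0.401, 0.583]
contact_force: [0.5, -0.1, -0.8]
grip_width: 0.089
clock: 4.55
ee_pos: [0.4281, 0.2378, 0.2094]
eef_rot: [0.554, -0.439, -0.554, -0.44]
contact_force: [-0.5, -0.6, -1.1]
grip_width: 0.081
clock: 4.63
ee_pos: [0.4287, 0.237, 0.2093]
eef_rot: [0.554, -0.44, -0.554, -0.44]
contact_force: [0.3, -0.4, -1.7]
grip_width: 0.088
t 4.63 pos [0.4287 0.237  0.2093] x [ 0.  0. -1.] z [-0.226  0.974  0.   ] zyaw 103.08 g 0.088 F [ 0.3 -0.4 -1.7] j [ 0.51 -0.06 -0.02  1.62  0.    0.28]
```

View pics/w5.png

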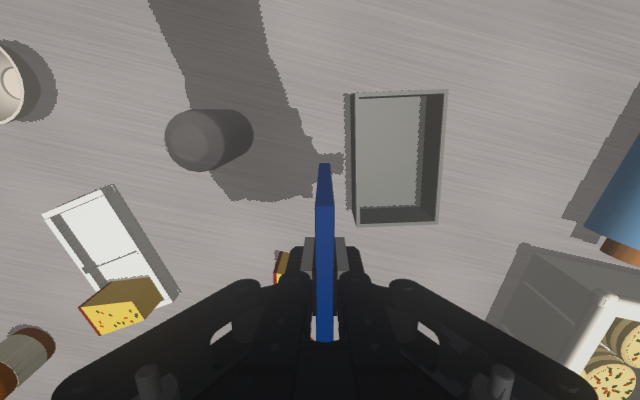

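```bash
python3 - <<'E'
from h import *
import pickle
m=pickle.load(open('pics/w5.pkl','rb'))
c=unproj(m,[(357,92),(447,90),(437,222.5),(357.5,226.5)],.055); print(c.round(4),c.mean(0))
for i in range(4):
    e=(c[(i+1)%4]-c[i])[:2]; print(np.degrees(np.arctan2(e[1],e[0])),np.hypot(*e))
E
```

```text
[[0.3327 0.2473 0.055 ]
 [0.3113 0.3311 0.055 ]
 [0.4431 0.3677 0.055 ]
 [0.4674 0.2838 0.055 ]] [0.3886184  0.30749905 0.055     ]
104.27738923841038 0.08652339609497946
15.518297912285504 0.13672346056621704
-73.8283379632293 0.08732442858328225
-164.81647947599322 0.1395953855713375
```

```bash
python3 - <<'E'
from h import *
import pickle
th=np.radians(16)
m=pickle.load(open('pics/w5.pkl','rb'))
zs=[]
for im,m,o,s,w,h in [(cv2.imread('pics/side0.png'),vision.camera_model('side'),(225,125),6,65,50),(cv2.imread('pics/top0.png'),vision.camera_model('top'),(185,225),6,60,70),(cv2.imread('pics/w5.png'),m,(335,80),3,120,160)]:
    z=crop(im,*o,w,h,s)
    draw(z,m,box(.3886,.3075,th,.14,.09,0,.055),s,o); draw(z,m,box(.386,.2972,th,.14,.09,0,.055),s,o,(0,255,0))
    zs.append(cv2.copyMakeBorder(z,0,480-z.shape[0],0,0,0) if z.shape[0]<480 else z)
z=np.hstack(zs); z=cv2.resize(z,None,fx=.7,fy=.7); print(z.shape); cv2.imwrite('pics/tubcmp.png',z)
E
```

```text
(336, 777, 3)
```

View pics/tubcmp.png

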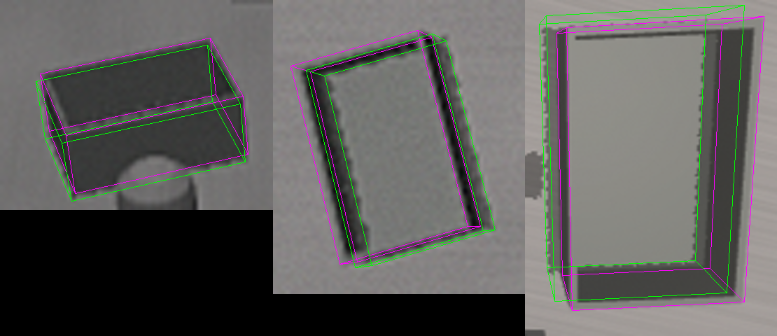

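```bash
python3 -m jog '[{"linear":[-0.02,0.033,0],"twist":[0,0,1.5],"hand":0.0},{"linear":[-0.021,0.033,0],"twist":[0,0,1.5],"hand":0.0},{"linear":[0,0,-0.03],"twist":[0,0,0],"hand":0.0},{"linear":[0,0,-0.02],"twist":[0,0,0],"hand":0.0},{"linear":[0,0,0],"twist":[0,0,0],"hand":0.0}]';python3 snap.py w6
```

```text
clock: 5.1
ee_pos: [0.3866, 0.3016, 0.1553]
eef_rot: [-0.562, 0.43, 0.563, 0.426]
contact_force: [-0.3, 0.3, -0.6]
grip_width: 0.082
t 5.1 pos [0.3866 0.3016 0.1553] x [-0.004 -0.003 -1.   ] z [-0.267  0.964 -0.002] zyaw 105.48 g 0.082 F [-0.3  0.3 -0.6] j [ 0.66 -0.07 -0.12  1.52  0.    0.39]
```

View pics/w6.png

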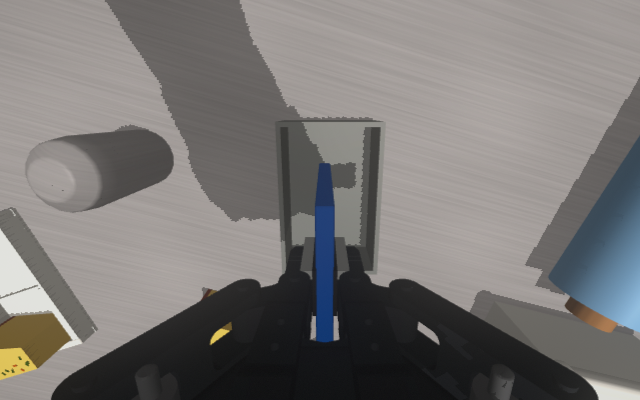

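```bash
python3 -m jog '[{"linear":[0,0.001,-0.03],"twist":[0,0,0],"hand":0.0},{"linear":[0,0.001,-0.03],"twist":[0,0,0],"hand":0.0},{"linear":[0,0,-0.015],"twist":[0,0,0],"hand":0.0},{"linear":[0,0,-0.006],"twist":[0,0,0],"hand":0.0},{"linear":[0,0,0],"twist":[0,0,0],"hand":0.0}]'; python3 -m jog '[{"linear":[0,0,-0.002],"twist":[0,0,0],"hand":0.0},{"linear":[0,0,0],"twist":[0,0,0],"hand":0.0}]'
```

```text
clock: 5.57
ee_pos: [0.3883, 0.3038, 0.0784]
eef_rot: [-0.563, 0.428, 0.563, 0.428]
contact_force: [-0.2, 0.3, -0.0]
grip_width: 0.089
clock: 5.73
ee_pos: [0.389, 0.3047, 0.078]
eef_rot: [0.563, -0.427, -0.563, -0.428]
contact_force: [1.0, -0.4, 0.5]
grip_width: 0.08
```

```bash
python3 -m jog '[{"linear":[0,0,-0.005],"twist":[0,0,0],"hand":0.0},{"linear":[0,0,-0.003],"twist":[0,0,0],"hand":0.0},{"linear":[0,0,-0.002],"twist":[0,0,0],"hand":0.0},{"linear":[0,0,0],"twist":[0,0,0],"hand":0.0}]'
```

```text
clock: 6.07
ee_pos: [0.3888, 0.3048, 0.069]
eef_rot: [0.564, -0.426, -0.563, -0.428]
contact_force: [-3.9, -3.6, 18.9]
grip_width: 0.086
```

```bash
python3 -m jog '[{"linear":[0,0,0.001],"twist":[0,0,0],"hand":0.02},{"linear":[0,0,0],"twist":[0,0,0],"hand":0.04},{"linear":[0,0,0.01],"twist":[0,0,0],"hand":0.05},{"linear":[0,0,0.035],"twist":[0,0,0],"hand":0.06},{"linear":[0,0,0.04],"twist":[0,0,0],"hand":0.0854}]'; python3 snap.py w7
```

```text
clock: 6.48
ee_pos: [0.3868, 0.3033, 0.1516]
eef_rot: [-0.563, 0.429, 0.564, 0.425]
contact_force: [0.1, 0.6, -0.3]
grip_width: 0.79
t 6.48 pos [0.3868 0.3033 0.1516] x [-0.004 -0.003 -1.   ] z [-0.27   0.963 -0.002] zyaw 105.68 g 0.79 F [ 0.1  0.6 -0.3] j [ 0.66 -0.06 -0.13  1.51  0.    0.39]
```

View pics/w7.png

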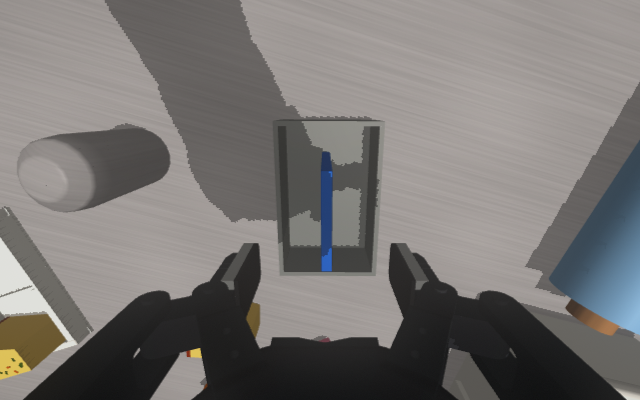

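```bash
python3 -m jog '[{"linear":[0.01,-0.004,0.035],"twist":[0,0,-1],"hand":0.0854},{"linear":[0.036,-0.012,0.01],"twist":[0,0,-1],"hand":0.0854},{"linear":[0.036,-0.012,0],"twist":[0,0,-1],"hand":0.0854},{"linear":[0.036,-0.012,0],"twist":[0,0,-1],"hand":0.0854},{"linear":[0.036,-0.012,0],"twist":[0,0,-1],"hand":0.0854}]';python3 -m jog '[{"linear":[0.02,-0.008,0],"twist":[0,0,0],"hand":0.0854},{"linear":[0,0,0],"twist":[0,0,0],"hand":0.0854},{"linear":[0,0,0],"twist":[0,0,0],"hand":0.0854}]'; python3 snap.py w8
```

```text
clock: 6.95
ee_pos: [0.5437, 0.2517, 0.1982]
eef_rot: [0.544, -0.451, -0.544, -0.452]
contact_force: [0.5, 0.5, -0.4]
grip_width: 1.0
clock: 7.2
ee_pos: [0.5627, 0.2436, 0.1968]
eef_rot: [-0.544, 0.452, 0.544, 0.451]
contact_force: [-0.1, 0.8, -0.4]
grip_width: 0.995
t 7.2 pos [0.5627 0.2436 0.1968] x [-0.001 -0.    -1.   ] z [-0.184  0.983 -0.   ] zyaw 100.58 g 0.995 F [-0.1  0.8 -0.4] j [0.41 0.23 0.27 1.61 0.   0.22]
```

View pics/w8.png

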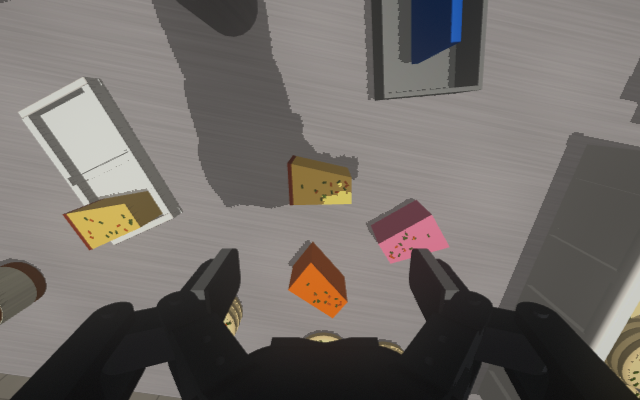

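```bash
cat > fw.py <<'E'
import sys,pickle
from h import *
from scipy.optimize import minimize
def wm(im):
    H,S,V=cv2.split(cv2.cvtColor(im,cv2.COLOR_BGR2HSV))
    a=(((H<34)|(H>165))&(S>70)&(V>20)).astype(np.uint8)
    return cv2.morphologyEx(a,cv2.MORPH_CLOSE,np.ones((5,5)))
def fit(n,u0,v0,w,h,x,y,deg,z0=0,s=4,tag=''):
    m=pickle.load(open(f'pics/{n}.pkl','rb')); im=cv2.imread(f'pics/{n}.png')
    up=4; roi=cv2.resize(im[v0:v0+h,u0:u0+w],None,fx=up,fy=up,interpolation=cv2.INTER_LINEAR)
    b=wm(roi); nl,lab,st,_=cv2.connectedComponentsWithStats(b); b=(lab==1+np.argmax(st[1:,4])).astype(float)
    cc=cv2.findContours(b.astype(np.uint8),cv2.RETR_EXTERNAL,cv2.CHAIN_APPROX_NONE)[0]; cv2.drawContours(t:=np.zeros(b.shape,np.uint8),cc,-1,1,-1); b=t.astype(float)
    def ren(p):
        P=wedge(p[0],p[1],np.radians(p[2])); P[:,2]+=z0
        q=(proj(m,P)-[u0,v0]+.5)*up-.5; a=np.zeros(b.shape,np.uint8)
        hh=cv2.convexHull(q.astype(np.float32)).reshape(-1,2); cv2.fillConvexPoly(a,np.round(hh*16).astype(np.int32),255,cv2.LINE_AA,4); return a/255.,P
    def cost(p):
        a,_=ren(p); return 1-np.minimum(a,b).sum()/np.maximum(a,b).sum()
    best=None
    for d in (-6,0,6):
        s0=np.array([[x,y,deg+d],[x+.006,y,deg+d],[x,y+.006,deg+d],[x,y,deg+d+5]])
        o=minimize(cost,s0[0],method='Nelder-Mead',options=dict(initial_simplex=s0,xatol=1e-4,fatol=1e-5))
        if best is None or o.fun<best.fun: best=o
    p=best.x; print(n,tag,'IoU',round(1-best.fun,3),p[:2].round(4),round(p[2],2))
    z=roi.copy(); draw(z,m,ren(p)[1],up,(u0,v0)); z[b>0,0]=np.minimum(255,z[b>0,0]+60.); 
    f=min(1,600/z.shape[0],800/z.shape[1]); cv2.imwrite(f'pics/{n}_f{tag}.png',cv2.resize(z,None,fx=f,fy=f))
    return p
if __name__=='__main__':
    a=sys.argv; fit(a[1],*map(int,a[2:6]),*map(float,a[6:9]),*(map(float,a[9:10])))
E
python3 fw.py w8 275 145 90 70 .5637 .24 100.5
```

```text
w8  IoU 0.99 [0.564  0.2392] 101.72
```

```bash
ls pics | grep _f
```

```text
w8_f.png
```

View pics/w8_f.png

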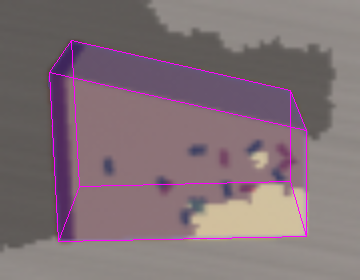

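```bash
python3 -m jog '[{"linear":[0.001,-0.004,-0.035],"twist":[0,0,1.1],"hand":0.0854},{"linear":[0,0,-0.04],"twist":[0,0,0],"hand":0.0854},{"linear":[0,0,-0.04],"twist":[0,0,0],"hand":0.0854},{"linear":[0,0,-0.02],"twist":[0,0,0],"hand":0.0854},{"linear":[0,0,0],"twist":[0,0,0],"hand":0.0854}]'; python3 snap.py w9
```

```text
clock: 7.67
ee_pos: [0.5594, 0.2399, 0.0574]
eef_rot: [-0.548, 0.448, 0.55, 0.443]
contact_force: [-0.4, -0.7, -0.2]
grip_width: 1.0
t 7.67 pos [0.5594 0.2399 0.0574] x [-0.007 -0.003 -1.   ] z [-0.205  0.979 -0.001] zyaw 101.86 g 1.0 F [-0.4 -0.7 -0.2] j [0.41 0.24 0.01 1.35 0.   0.2 ]
```

View pics/w9.png

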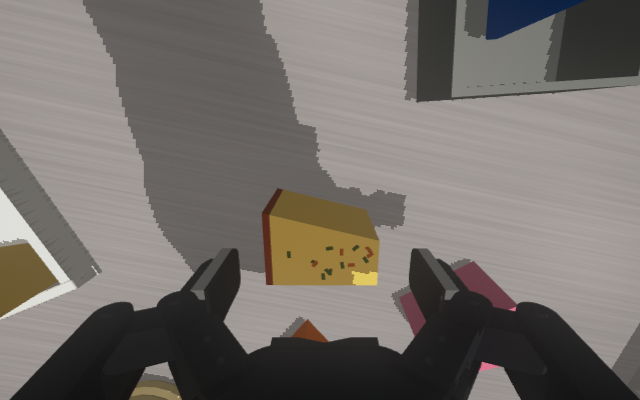

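```bash
python3 -m jog '[{"linear":[0,0,-0.025],"twist":[0,0,0],"hand":0.0854},{"linear":[0,0,-0.021],"twist":[0,0,0],"hand":0.0854},{"linear":[0,0,0],"twist":[0,0,0],"hand":0.0854},{"linear":[0,0,0],"twist":[0,0,0],"hand":0.05},{"linear":[0,0,0],"twist":[0,0,0],"hand":0.05}]'; python3 -m jog '[{"linear":[0,0,0],"twist":[0,0,0],"hand":0.05},{"linear":[0,0,0],"twist":[0,0,0],"hand":0.05}]'; python3 snap.py w10
```

```text
clock: 8.13
ee_pos: [0.5641, 0.241, 0.0193]
eef_rot: [0.549, -0.445, -0.548, -0.447]
contact_force: [-0.2, -1.5, 2.7]
grip_width: 0.746
clock: 8.3
ee_pos: [0.5645, 0.2411, 0.0196]
eef_rot: [0.549, -0.445, -0.548, -0.447]
contact_force: [-1.3, -0.2, 7.7]
grip_width: 0.742
t 8.3 pos [0.5645 0.2411 0.0196] x [ 0.004  0.002 -1.   ] z [-0.204  0.979  0.001] zyaw 101.79 g 0.742 F [-1.3 -0.2  7.7] j [ 0.4   0.25 -0.04  1.27  0.    0.2 ]
```

View pics/w10.png

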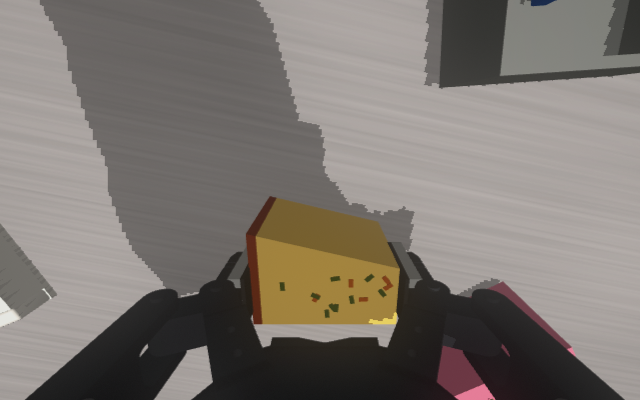

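```bash
python3 fw.py w10 230 185 180 145 .5645 .24 101.7
```

```text
w10  IoU 0.968 [0.564  0.2411] 101.78
```

View pics/w10_f.png

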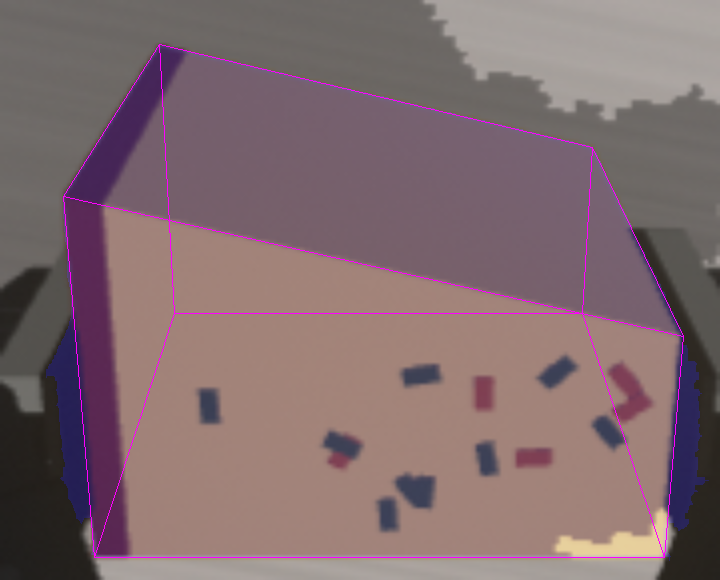

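```bash
python3 -m jog '[{"linear":[0,0,0.02],"twist":[0,0,0],"hand":0.05},{"linear":[0,0,0.04],"twist":[0,0,0],"hand":0.05},{"linear":[0,0,0.04],"twist":[0,0,-4],"hand":0.05},{"linear":[0,-0.01,0.04],"twist":[0,0,-7],"hand":0.05},{"linear":[0,-0.01,0.03],"twist":[0,0,-7],"hand":0.05}]'; python3 -m jog '[{"linear":[0,-0.01,0.01],"twist":[0,0,-7],"hand":0.05},{"linear":[0,-0.01,0],"twist":[0,0,-7],"hand":0.05},{"linear":[0,-0.01,0],"twist":[0,0,-7],"hand":0.05},{"linear":[0,-0.01,0],"twist":[0,0,-7],"hand":0.05},{"linear":[0,-0.01,0],"twist":[0,0,-7],"hand":0.05}]'; python3 -m jog '[{"linear":[0,-0.01,0],"twist":[0,0,-7],"hand":0.05},{"linear":[0,-0.01,0],"twist":[0,0,-7],"hand":0.05},{"linear":[0,-0.01,0],"twist":[0,0,-7],"hand":0.05},{"linear":[0,-0.01,0],"twist":[0,0,-7],"hand":0.05},{"linear":[0,-0.01,0],"twist":[0,0,-7],"hand":0.05}]'
```

```text
clock: 8.77
ee_pos: [0.5633, 0.2206, 0.1915]
eef_rot: [-0.471, 0.526, 0.47, 0.529]
contact_force: [0.6, 0.0, -1.7]
grip_width: 0.737
clock: 9.18
ee_pos: [0.5632, 0.1699, 0.198]
eef_rot: [-0.29, 0.644, 0.29, 0.646]
contact_force: [-0.0, 0.8, -0.6]
grip_width: 0.74
clock: 9.6
ee_pos: [0.5632, 0.1199, 0.1979]
eef_rot: [-0.083, 0.702, 0.083, 0.703]
contact_force: [0.4, -0.2, 0.2]
grip_width: 0.742
```

```bash
python3 -m jog '[{"linear":[0.005,-0.011,0],"twist":[0,0,-7],"hand":0.05},{"linear":[0.005,-0.011,0],"twist":[0,0,-7],"hand":0.05},{"linear":[0.005,-0.011,0],"twist":[0,0,-7],"hand":0.05},{"linear":[0.005,-0.011,0],"twist":[0,0,-7],"hand":0.05},{"linear":[0.005,-0.011,0],"twist":[0,0,-7],"hand":0.05}]'; python3 -m jog '[{"linear":[0.005,-0.011,0],"twist":[0,0,-7],"hand":0.05},{"linear":[0.005,-0.011,0],"twist":[0,0,-7],"hand":0.05},{"linear":[0.005,-0.011,0],"twist":[0,0,-7],"hand":0.05},{"linear":[0.005,-0.011,-0.02],"twist":[0,0,-7],"hand":0.05},{"linear":[0.003,-0.012,-0.02],"twist":[0,0,-6.2],"hand":0.05}]';python3 -m jog '[{"linear":[0,0,0],"twist":[0,0,0],"hand":0.05},{"linear":[0,0,0],"twist":[0,0,0],"hand":0.05}]'; python3 snap.py w11
```

```text
clock: 10.02
ee_pos: [0.5884, 0.0648, 0.1979]
eef_rot: [0.132, 0.694, -0.132, 0.695]
contact_force: [-0.2, 0.0, -1.7]
grip_width: 0.74
clock: 10.43
ee_pos: [0.6125, 0.0089, 0.1586]
eef_rot: [0.332, 0.624, -0.33, 0.626]
contact_force: [0.7, -0.6, -1.7]
grip_width: 0.742
clock: 10.6
ee_pos: [0.6107, 0.009, 0.1566]
eef_rot: [0.328, 0.627, -0.328, 0.626]
contact_force: [-1.0, -0.0, -0.4]
grip_width: 0.739
t 10.6 pos [0.6107 0.009  0.1566] x [-0.001  0.    -1.   ] z [ 0.569 -0.822 -0.001] zyaw -55.33 g 0.739 F [-1.  -0.  -0.4] j [0.01 0.22 0.18 1.53 0.   2.55]
```

View pics/w11.png

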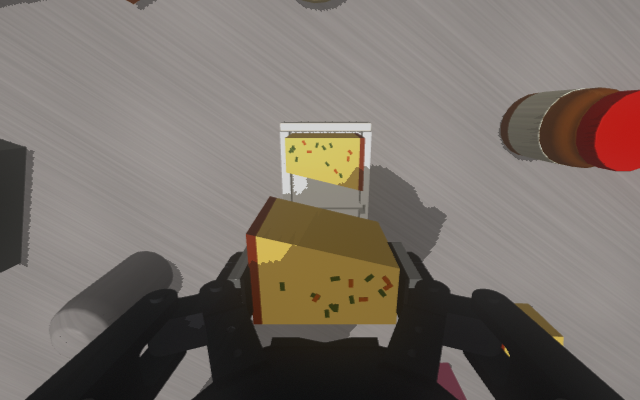

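```bash
python3 fw.py w11 275 125 100 75 .643 .031 -235 .010
python3 - <<'E'
from h import *
im=cv2.imread('pics/w11.png');cv2.imwrite('pics/w11_c.png',crop(im,265,115,120,110,5))
E
```

```text
w11  IoU 0.982 [0.6396 0.029 ] -235.54
```

View pics/w11_f.png

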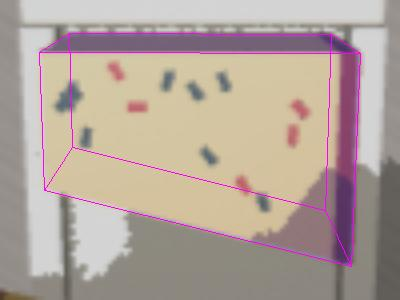

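View pics/w11_c.png

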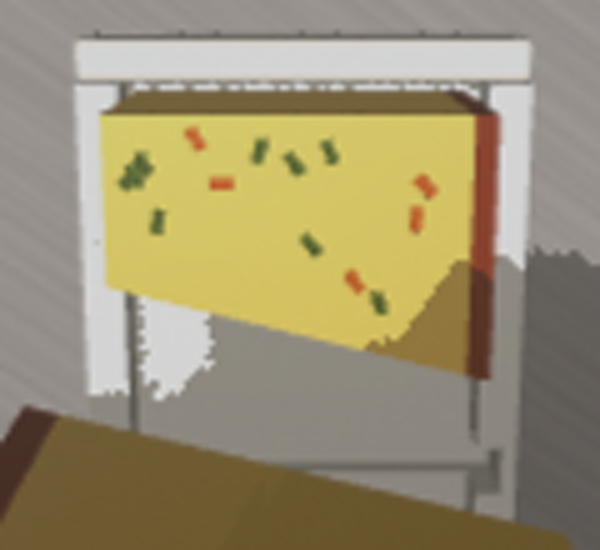

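```bash
cat > ft2.py <<'E'
import pickle
from h import *
from scipy.optimize import least_squares
m=pickle.load(open('pics/w11.pkl','rb'))
cv=lambda q:(np.array(q)+.5)/5-.5+[265,115]
P=np.array([(-84,-42.5,24),(-84,42.5,24),(-76,-42.5,24),(-76,42.5,24)])/1000
uv=cv([(75,40),(531,40),(75,84),(532,84)])
# points on side edges: y=-42.5 line & +42.5
L=cv([(90,388)]);Rr=cv([(517,500)])
def res(p):
    c,s=np.cos(p[2]),np.sin(p[2]); M=np.array([[c,s],[-s,c]])
    f=lambda P:np.c_[P[:,:2]@M+p[:2],P[:,2]]
    r=list((proj(m,f(P))-uv).ravel())
    for q,y in((L,-42.5),(Rr,42.5)):
        w=unproj(m,q,.024)[0,:2]-p[:2]; r.append(((M@w)[1]*1000-y)/1.0)
    return np.array(r)
o=least_squares(res,[.5945,-.003,np.radians(214.6)],x_scale=[.01,.01,.1]); print(o.x[:2].round(4),np.degrees(o.x[2]).round(2),o.fun.round(2))
p=o.x;c,s=np.cos(p[2]),np.sin(p[2]); M=np.array([[c,s],[-s,c]])
print('wedge_in in tray',M@(np.array([.6396,.029])-p[:2]))
E
python3 ft2.py;  python3 fw.py w11 230 190 180 140 .6107 .009 -55.4 .137
```

```text
[ 0.5944 -0.0036] 214.9 [-0.5   0.15  0.79 -0.23 -0.07  0.26  0.21 -0.11  0.19  0.27]
wedge_in in tray [-0.05568875 -0.00084584]
w11  IoU 0.965 [0.6108 0.0091] -55.13
```

View pics/w11_f.png

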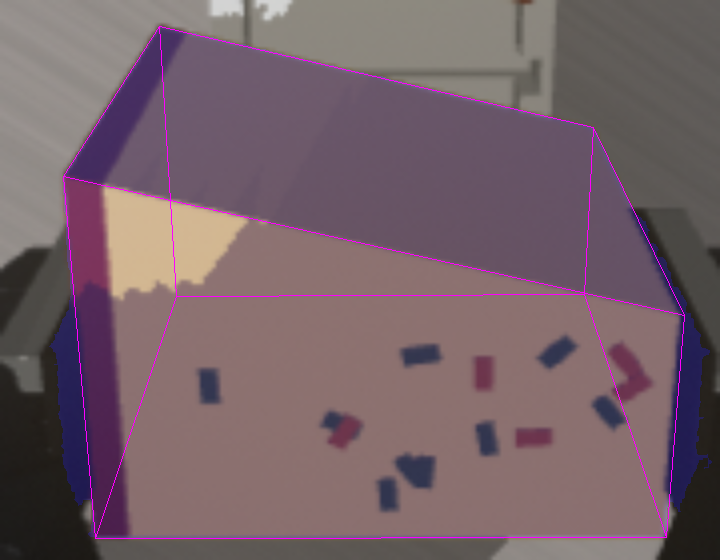

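```bash
python3 -m jog '[{"linear":[-0.0022,-0.0026,-0.03],"twist":[0,0,0],"hand":0.05},{"linear":[0,0,-0.038],"twist":[0,0,0],"hand":0.05},{"linear":[0,0,0],"twist":[0,0,0],"hand":0.05},{"linear":[0,0,0],"twist":[0,0,0],"hand":0.05}]'; python3 snap.py w12
```

```text
clock: 10.98
ee_pos: [0.608, 0.0073, 0.0886]
eef_rot: [0.328, 0.627, -0.328, 0.626]
contact_force: [0.2, -0.1, -0.3]
grip_width: 0.736
t 10.98 pos [0.608  0.0073 0.0886] x [-0.002  0.    -1.   ] z [ 0.569 -0.822 -0.001] zyaw -55.29 g 0.736 F [ 0.2 -0.1 -0.3] j [0.01 0.22 0.05 1.4  0.   2.55]
```

View pics/w12.png

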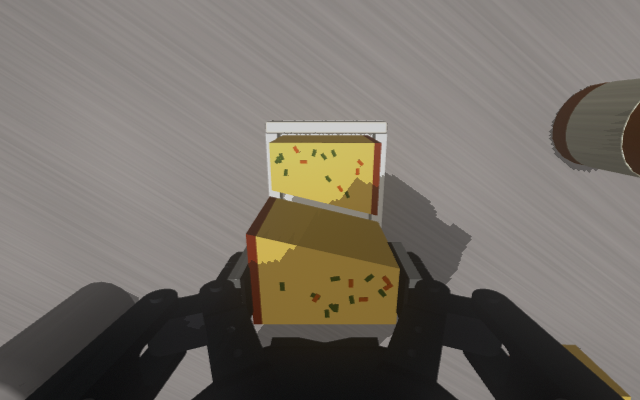

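```bash
cat > rel.py <<'E'
import sys,pickle,fw
from h import *
# refine tray from end-wall corners clicks is separate; here: print poses in tray frame
T=np.array([.5945,-.0033]); YAW=214.7
def intray(p):
    c,s=np.cos(np.radians(YAW)),np.sin(np.radians(YAW)); return (np.array([[c,s],[-s,c]])@(np.array(p[:2])-T)*1000).round(2), round((p[2]-YAW+180)%360-180,2)
E
python3 - <<'E'
from rel import *
p=fw.fit('w12',262,120,130,96,.6396,.029,-235.5,.010); print(intray(p))
im=cv2.imread('pics/w12.png');cv2.imwrite('pics/w12_c.png',crop(im,255,115,140,110,5))
s=telemetry.observe();print(intray([*s['ee_pos'][:2],-55.3]))
E
```

```text
w12  IoU 0.99 [0.6396 0.029 ] -235.32
(array([-55.48,  -0.92]), np.float64(-90.02))
(array([-18.16,  -0.26]), 90.0)
```

View pics/w12_c.png

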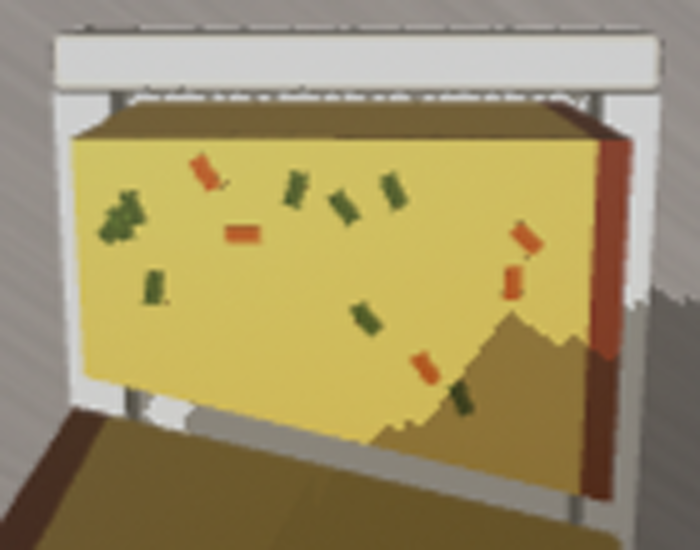

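View pics/w12_f.png

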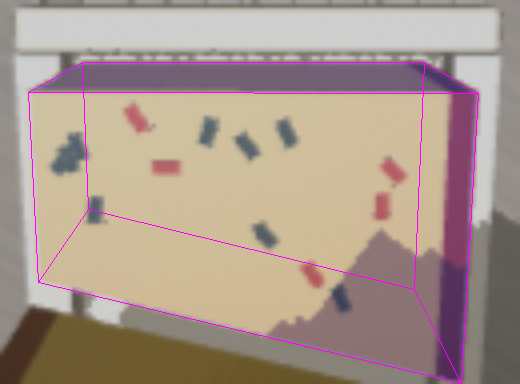

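```bash
python3 -m jog '[{"linear":[-0.0012,-0.0009,-0.003],"twist":[0,0,0],"hand":0.05},{"linear":[0,0,-0.015],"twist":[0,0,0],"hand":0.05},{"linear":[0,0,-0.012],"twist":[0,0,0],"hand":0.05},{"linear":[0,0,0],"twist":[0,0,0],"hand":0.05}]'; python3 snap.py w13
```

```text
clock: 11.37
ee_pos: [0.6073, 0.0059, 0.0573]
eef_rot: [0.328, 0.626, -0.329, 0.626]
contact_force: [-0.8, -0.5, -2.7]
grip_width: 0.74
t 11.37 pos [0.6073 0.0059 0.0573] x [-0.001  0.    -1.   ] z [ 0.568 -0.823 -0.001] zyaw -55.39 g 0.74 F [-0.8 -0.5 -2.7] j [ 0.01  0.23 -0.    1.34  0.    2.55]
```

View pics/w13.png

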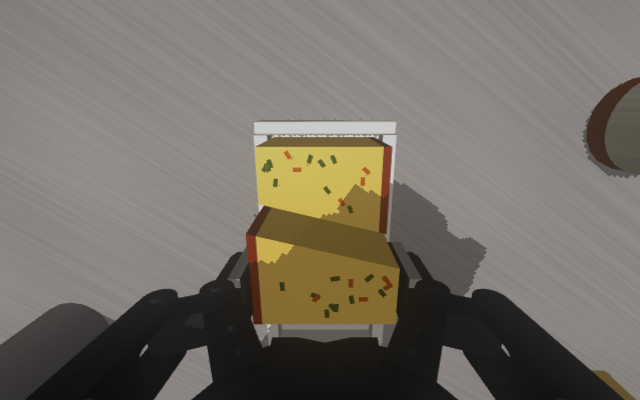

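```bash
python3 -m jog '[{"linear":[0,0,-0.012],"twist":[0,0,0],"hand":0.05},{"linear":[0,0,-0.008],"twist":[0,0,0],"hand":0.05},{"linear":[0,0,-0.004],"twist":[0,0,0],"hand":0.05},{"linear":[0,0,0],"twist":[0,0,0],"hand":0.05}]'; python3 - <<'E'
from rel import *
tool(); s=telemetry.observe();print(intray([*s['ee_pos'][:2],-55.3]))
E
```

```text
clock: 11.75
ee_pos: [0.6069, 0.0058, 0.0329]
eef_rot: [0.328, 0.627, -0.329, 0.625]
contact_force: [-0.8, -0.7, -1.5]
grip_width: 0.736
t 11.75 pos [0.6069 0.0058 0.0329] x [-0.002 -0.    -1.   ] z [ 0.568 -0.823 -0.001] zyaw -55.42 g 0.736 F [-0.8 -0.7 -1.5] j [ 0.01  0.24 -0.04  1.3  -0.    2.55]
(array([-15.42,  -0.39]), 90.0)
```

```bash
python3 -m jog '[{"linear":[0,0,-0.0025],"twist":[0,0,0],"hand":0.05},{"linear":[0.0015,0.001,0],"twist":[0,0,0],"hand":0.05},{"linear":[0.0015,0.001,0],"twist":[0,0,0],"hand":0.05},{"linear":[0.0015,0.001,0],"twist":[0,0,0],"hand":0.05},{"linear":[0,0,0],"twist":[0,0,0],"hand":0.05}]'; python3 - <<'E'
from rel import *
tool(); s=telemetry.observe();print(intray([*s['ee_pos'][:2],-55.3]))
E
python3 snap.py w14
```

```text
clock: 12.17
ee_pos: [0.6121, 0.0087, 0.032]
eef_rot: [0.329, 0.626, -0.329, 0.626]
contact_force: [-3.3, -2.5, 0.2]
grip_width: 0.742
t 12.17 pos [0.6121 0.0087 0.032 ] x [-0.001 -0.001 -1.   ] z [ 0.568 -0.823  0.   ] zyaw -55.42 g 0.742 F [-3.3 -2.5  0.2] j [ 0.01  0.25 -0.03  1.3  -0.    2.55]
(array([-21.3 ,   0.17]), 90.0)
t 12.17 pos [0.6121 0.0087 0.032 ] x [-0.001 -0.001 -1.   ] z [ 0.568 -0.823  0.   ] zyaw -55.42 g 0.742 F [-3.3 -2.5  0.2] j [ 0.01  0.25 -0.03  1.3  -0.    2.55]
```

View pics/w14.png

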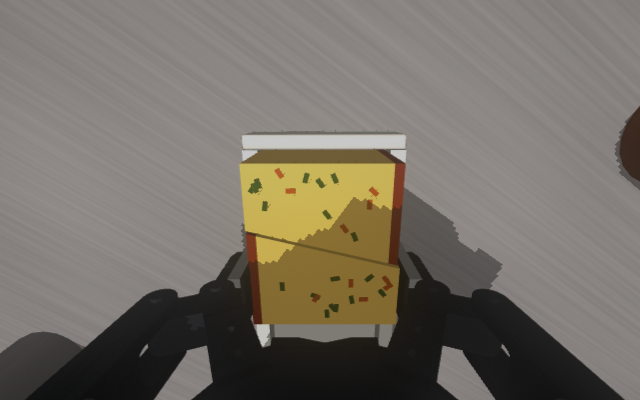

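```bash
python3 -m jog '[{"linear":[0,0,-0.002],"twist":[0,0,0],"hand":0.05},{"linear":[0,0,-0.0015],"twist":[0,0,0],"hand":0.05},{"linear":[0,0,0],"twist":[0,0,0],"hand":0.05}]'
```

```text
clock: 12.47
ee_pos: [0.6122, 0.0088, 0.0296]
eef_rot: [0.329, 0.626, -0.329, 0.626]
contact_force: [-6.1, -0.9, 10.0]
grip_width: 0.738
```

```bash
python3 -m jog '[{"linear":[-0.0005,-0.0003,0.001],"twist":[0,0,0],"hand":0.0854},{"linear":[0,0,0],"twist":[0,0,0],"hand":0.0854},{"linear":[0,0,0.005],"twist":[0,0,0],"hand":0.0854},{"linear":[0,0,0.035],"twist":[0,0,0],"hand":0.0854},{"linear":[0,0,0.04],"twist":[0,0,0],"hand":0.0854}]'; python3 snap.py w15
```

```text
clock: 12.88
ee_pos: [0.6101, 0.0085, 0.1075]
eef_rot: [0.328, 0.628, -0.33, 0.624]
contact_force: [1.3, -0.1, 0.5]
grip_width: 1.003
t 12.88 pos [0.6101 0.0085 0.1075] x [-0.005  0.    -1.   ] z [ 0.568 -0.823 -0.003] zyaw -55.42 g 1.003 F [ 1.3 -0.1  0.5] j [0.01 0.22 0.09 1.44 0.   2.55]
```

View pics/w15.png

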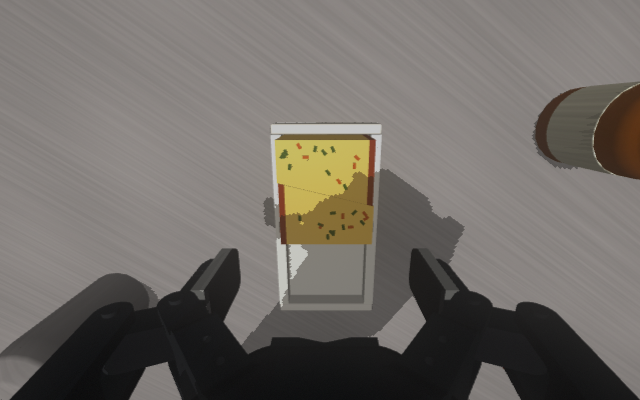

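```bash
python3 - <<'E'
from h import *
im=cv2.imread('pics/w15.png');cv2.imwrite('pics/w15_c.png',crop(im,260,118,130,75,6)); cv2.imwrite('pics/w15_d.png',crop(im,260,230,130,90,6))
E
```

```text
(no output)
```

View pics/w15_c.png

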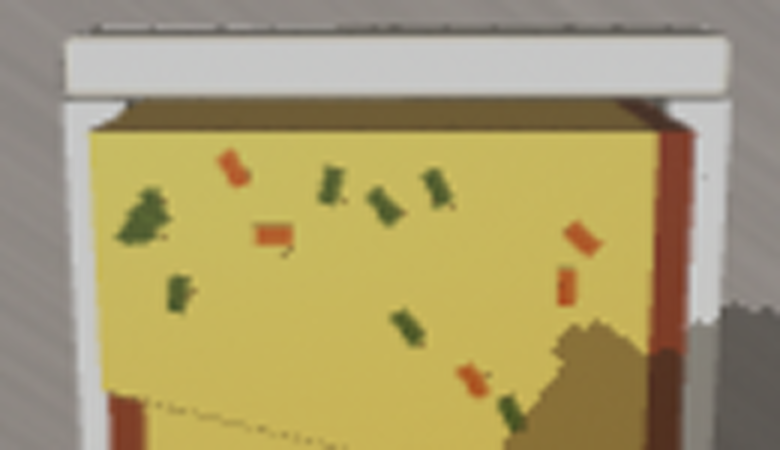

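View pics/w15_d.png

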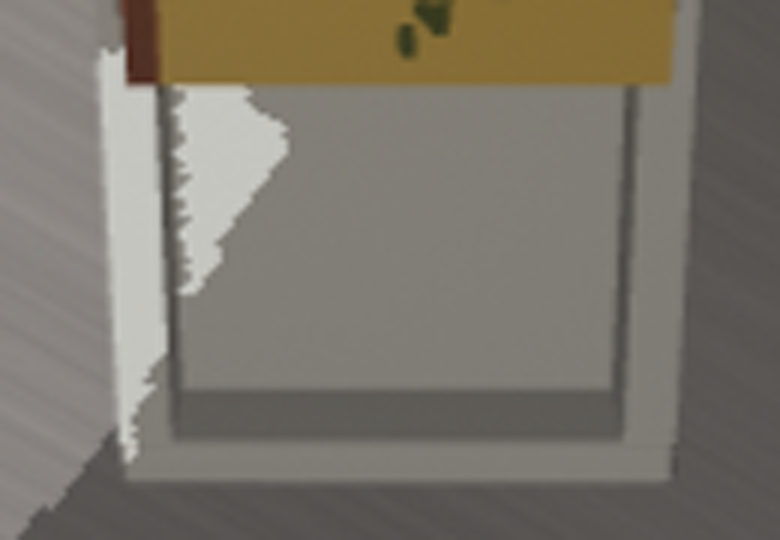

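```bash
python3 - <<'E'
import pickle
from h import *
from scipy.optimize import least_squares
m=pickle.load(open('pics/w15.pkl','rb'))
cv=lambda q,o:(np.array(q)+.5)/6-.5+o
P=np.array([(-84,-42.5,24),(-84,42.5,24),(84,-42.5,24),(84,42.5,24),(76,-34.5,24),(76,34.5,24),(76,-34.5,10),(76,34.5,10)])/1000
uv=np.r_[cv([(66,38),(729,38)],[260,118]),cv([(127,481),(671,481),(172,440),(623,440),(180,390),(612,390)],[260,230])]
def res(p):
    c,s=np.cos(p[2]),np.sin(p[2]); M=np.array([[c,s],[-s,c]])
    return (proj(m,np.c_[P[:,:2]@M+p[:2],P[:,2]])-uv).ravel()
o=least_squares(res,[.5945,-.003,np.radians(214.6)],x_scale=[.01,.01,.1]); print(o.x[:2].round(4),np.degrees(o.x[2]).round(2),o.fun.round(2))
p=o.x;c,s=np.cos(p[2]),np.sin(p[2]); M=np.array([[c,s],[-s,c]])
q=unproj(m,cv([(126,85),(672,83)],[260,230]),.064)
print('w2 straight edge in tray',((q[:,:2]-p[:2])@M.T*1000).round(2))
q=unproj(m,cv([(91,130),(694,130)],[260,118]),.064)
print('win straight edge in tray',((q[:,:2]-p[:2])@M.T*1000).round(2))
E
```

```text
[ 0.5945 -0.0032] 214.68 [-1.04 -0.6   1.04 -0.78 -0.86  1.02  0.4   1.07 -0.05  0.5   0.07  0.54
  0.39 -0.45  0.06 -0.42]
w2 straight edge in tray [[ -3.48 -31.95]
 [ -3.72  32.13]]
win straight edge in tray [[-75.94 -32.32]
 [-75.85  31.12]]
```

```bash
python3 -m jog '[{"linear":[-0.01,-0.015,0.035],"twist":[0,0,6.5],"hand":0.0854},{"linear":[-0.018,-0.03,0.02],"twist":[0,0,6.5],"hand":0.0854},{"linear":[-0.02,-0.033,0.01],"twist":[0,0,6.5],"hand":0.0854},{"linear":[-0.021,-0.034,0.01],"twist":[0,0,6.5],"hand":0.0854},{"linear":[-0.021,-0.034,0.01],"twist":[0,0,6.5],"hand":0.0854}]'; python3 -m jog '[{"linear":[-0.021,-0.034,0],"twist":[0,0,6.5],"hand":0.0854},{"linear":[-0.021,-0.034,0],"twist":[0,0,6.5],"hand":0.0854},{"linear":[-0.021,-0.034,0],"twist":[0,0,6.5],"hand":0.0854},{"linear":[-0.021,-0.034,0],"twist":[0,0,6.5],"hand":0.0854},{"linear":[-0.021,-0.034,0],"twist":[0,0,6.5],"hand":0.0854}]'; python3 -m jog '[{"linear":[-0.021,-0.034,0],"twist":[0,0,6.5],"hand":0.0854},{"linear":[0,0,0],"twist":[0,0,2.9],"hand":0.0854},{"linear":[0,0,0],"twist":[0,0,0],"hand":0.0854},{"linear":[0,0,0],"twist":[0,0,0],"hand":0.0854}]'; python3 snap.py w16
```

```text
clock: 13.35
ee_pos: [0.5211, -0.1385, 0.1953]
eef_rot: [0.138, 0.693, -0.138, 0.694]
contact_force: [0.7, -0.1, 0.8]
grip_width: 1.003
clock: 13.77
ee_pos: [0.4191, -0.304, 0.1948]
eef_rot: [-0.055, 0.704, 0.055, 0.705]
contact_force: [1.3, -1.0, -0.2]
grip_width: 0.998
clock: 14.1
ee_pos: [0.3999, -0.3355, 0.1945]
eef_rot: [-0.108, 0.699, 0.108, 0.699]
contact_force: [0.3, 0.1, 0.7]
grip_width: 0.999
t 14.1 pos [ 0.3999 -0.3355  0.1945] x [ 0.001 -0.    -1.   ] z [0.953 0.302 0.001] zyaw 17.6 g 0.999 F [0.3 0.1 0.7] j [-0.7   0.01  0.02  1.58  0.    0.57]
```

View pics/w16.png

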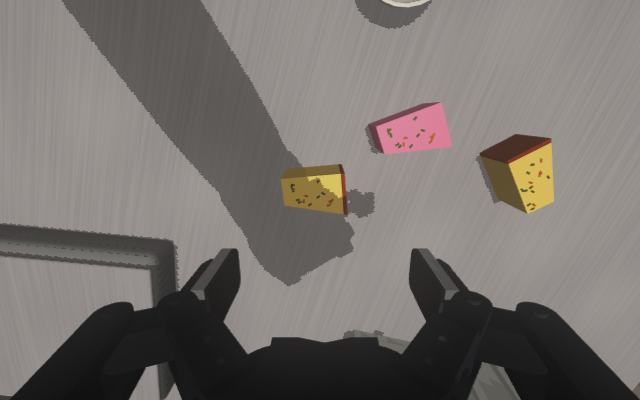

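```bash
python3 fw.py w16 270 155 90 70 .392 -.344 199
```

```text
w16  IoU 0.989 [ 0.3918 -0.3444] 202.65
```

View pics/w16_f.png

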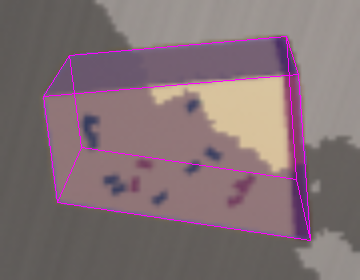

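```bash
python3 -m jog '[{"linear":[-0.008,-0.009,-0.03],"twist":[0,0,5],"hand":0.0854},{"linear":[0,0,-0.04],"twist":[0,0,0],"hand":0.0854},{"linear":[0,0,-0.04],"twist":[0,0,0],"hand":0.0854},{"linear":[0,0,-0.035],"twist":[0,0,0],"hand":0.0854},{"linear":[0,0,-0.02],"twist":[0,0,0],"hand":0.0854}]';python3 -m jog '[{"linear":[0,0,-0.01],"twist":[0,0,0],"hand":0.0854},{"linear":[0,0,0],"twist":[0,0,0],"hand":0.0854},{"linear":[0,0,0],"twist":[0,0,0],"hand":0.0854}]'; python3 snap.py w17
```

```text
clock: 14.57
ee_pos: [0.3913, -0.3419, 0.0252]
eef_rot: [-0.139, 0.694, 0.141, 0.692]
contact_force: [-0.9, 0.8, -0.4]
grip_width: 0.998
clock: 14.82
ee_pos: [0.3927, -0.344, 0.0202]
eef_rot: [-0.14, 0.693, 0.14, 0.693]
contact_force: [0.2, 0.3, 0.5]
grip_width: 1.0
t 14.82 pos [ 0.3927 -0.344   0.0202] x [ 0.001 -0.    -1.   ] z [0.922 0.387 0.   ] zyaw 22.8 g 1.0 F [0.2 0.3 0.5] j [-0.72  0.04 -0.28  1.25  0.    0.45]
```

View pics/w17.png

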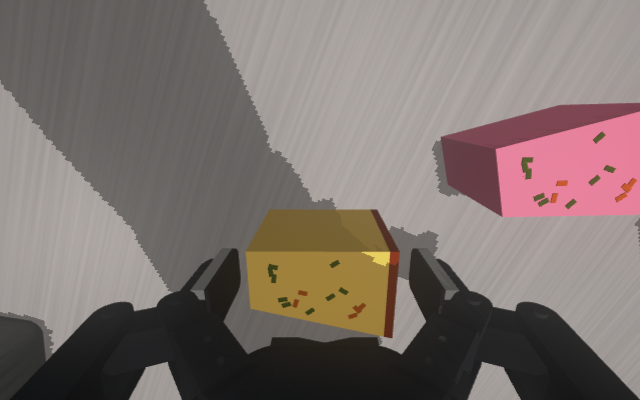

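Wedge centred between the jaws (cols 247–399, fingers 238/411). Close.

```bash
python3 -m jog '[{"linear":[0,0,0],"twist":[0,0,0],"hand":0.05},{"linear":[0,0,0],"twist":[0,0,0],"hand":0.05},{"linear":[0,0,0],"twist":[0,0,0],"hand":0.05},{"linear":[0,0,0],"twist":[0,0,0],"hand":0.05}]'; python3 snap.py w18; python3 fw.py w18 230 195 180 145 .3925 -.344 202.65
```

```text
clock: 15.2
ee_pos: [0.3929, -0.3451, 0.0213]
eef_rot: [-0.14, 0.692, 0.139, 0.694]
contact_force: [0.6, 0.6, 7.3]
grip_width: 0.734
t 15.2 pos [ 0.3929 -0.3451  0.0213] x [ 0.003 -0.002 -1.   ] z [0.922 0.387 0.002] zyaw 22.76 g 0.734 F [0.6 0.6 7.3] j [-0.72  0.04 -0.28  1.25  0.    0.45]
w18  IoU 0.956 [ 0.3923 -0.3442] 202.71
```

View pics/w18_f.png

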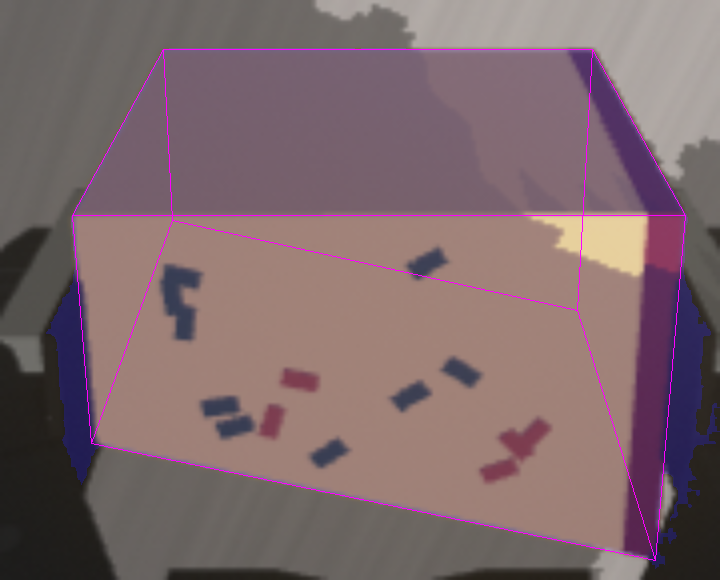

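```bash
python3 -m jog '[{"linear":[0,0,0.02],"twist":[0,0,0],"hand":0.05},{"linear":[0,0,0.04],"twist":[0,0,0],"hand":0.05},{"linear":[0,0,0.04],"twist":[0,0,-2],"hand":0.05},{"linear":[0.005,0.01,0.035],"twist":[0,0,-7],"hand":0.05},{"linear":[0.015,0.026,0.02],"twist":[0,0,-7],"hand":0.05}]'; python3 -m jog '[{"linear":[0.018,0.032,0],"twist":[0,0,-7],"hand":0.05},{"linear":[0.019,0.034,0],"twist":[0,0,-7],"hand":0.05},{"linear":[0.019,0.034,0],"twist":[0,0,-7],"hand":0.05},{"linear":[0.019,0.034,0],"twist":[0,0,-7],"hand":0.05},{"linear":[0.019,0.034,0],"twist":[0,0,-7],"hand":0.05}]'; python3 -m jog '[{"linear":[0.019,0.034,0],"twist":[0,0,-7],"hand":0.05},{"linear":[0.019,0.034,0],"twist":[0,0,-7],"hand":0.05},{"linear":[0.019,0.034,0],"twist":[0,0,-7],"hand":0.05},{"linear":[0.015,0.025,-0.02],"twist":[0,0,-6],"hand":0.05},{"linear":[0,0,-0.02],"twist":[0,0,0],"hand":0.05}]';python3 -m jog '[{"linear":[0,0,0],"twist":[0,0,0],"hand":0.05},{"linear":[0,0,0],"twist":[0,0,0],"hand":0.05}]'; python3 snap.py w19
```

```text
clock: 15.67
ee_pos: [0.4117, -0.3104, 0.1792]
eef_rot: [-0.04, 0.705, 0.037, 0.707]
contact_force: [0.8, -0.1, -0.7]
grip_width: 0.736
clock: 16.08
ee_pos: [0.5004, -0.1506, 0.1751]
eef_rot: [0.16, 0.688, -0.16, 0.689]
contact_force: [-0.1, -0.2, -2.1]
grip_width: 0.737
clock: 16.5
ee_pos: [0.5725, -0.025, 0.135]
eef_rot: [0.312, 0.634, -0.31, 0.636]
contact_force: [0.2, -0.3, -1.6]
grip_width: 0.738
clock: 16.67
ee_pos: [0.5689, -0.0292, 0.134]
eef_rot: [0.309, 0.636, -0.31, 0.635]
contact_force: [-0.6, -0.7, -1.0]
grip_width: 0.737
t 16.67 pos [ 0.5689 -0.0292  0.134 ] x [-0.002 -0.    -1.   ] z [ 0.617 -0.787 -0.001] zyaw -51.93 g 0.737 F [-0.6 -0.7 -1. ] j [-0.05  0.12  0.03  1.48 -0.    2.43]
```

View pics/w19.png

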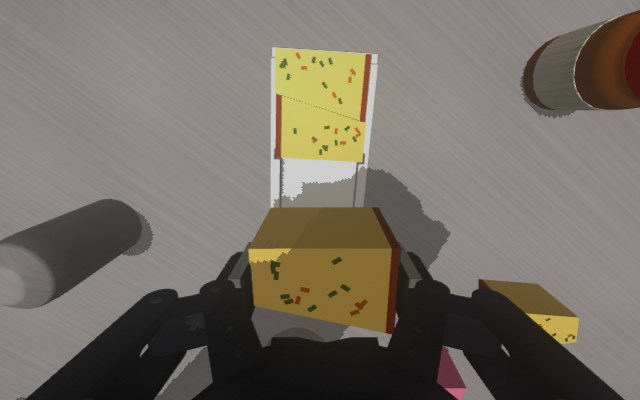

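```bash
python3 -m jog '[{"linear":[0.0105,0.0156,-0.01],"twist":[0,0,-3.4],"hand":0.05},{"linear":[0,0,-0.034],"twist":[0,0,0],"hand":0.05},{"linear":[0,0,0],"twist":[0,0,0],"hand":0.05},{"linear":[0,0,0],"twist":[0,0,0],"hand":0.05},{"linear":[0,0,0],"twist":[0,0,0],"hand":0.05}]'; python3 snap.py w20; sed -i 's/-.0033/-.0032/;s/214.7/214.68/' rel.py; python3 - <<'E'
from rel import *
s=telemetry.observe();print('tcp',intray([*s['ee_pos'][:2],-55.3]))
p=fw.fit('w20',225,180,190,160,.5792,-.0138,124.7,s['ee_pos'][2]-.0213); print('held',intray(p))
E
```

```text
clock: 17.13
ee_pos: [0.5804, -0.0145, 0.0926]
eef_rot: [0.329, 0.625, -0.329, 0.627]
contact_force: [-0.1, -1.0, 0.2]
grip_width: 0.741
t 17.13 pos [ 0.5804 -0.0145  0.0926] x [ 0.002 -0.    -1.   ] z [ 0.567 -0.823  0.001] zyaw -55.43 g 0.741 F [-0.1 -1.   0.2] j [-0.02  0.15 -0.02  1.4  -0.    2.51]
tcp (array([17.65,  1.47]), 90.02)
w20  IoU 0.94 [ 0.5812 -0.0139] 124.79
held (array([17.02,  1.22]), np.float64(-89.89))
```

View pics/w20.png

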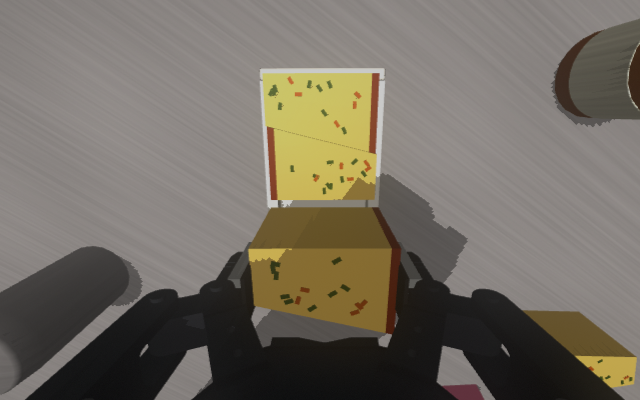

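View pics/w20_f.png

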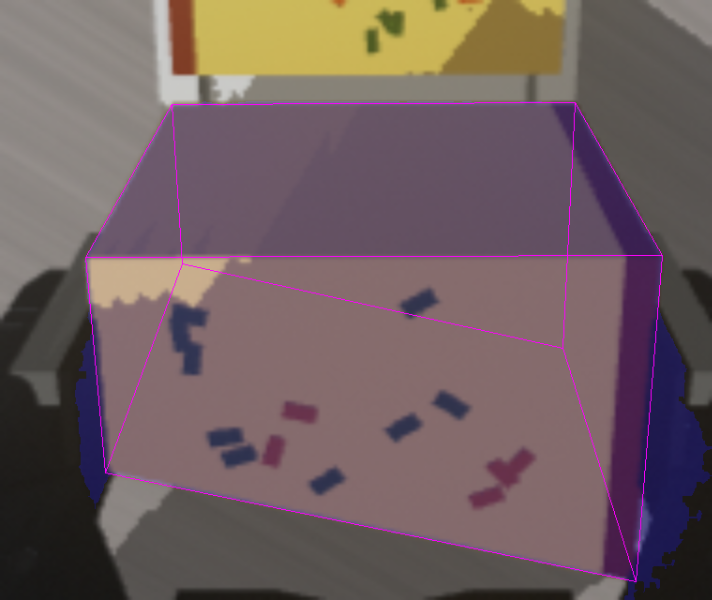

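```bash
python3 -m jog '[{"linear":[-0.0011,0.0008,-0.005],"twist":[0,0,0],"hand":0.05},{"linear":[0,0,-0.015],"twist":[0,0,0],"hand":0.05},{"linear":[0,0,-0.016],"twist":[0,0,0],"hand":0.05},{"linear":[0,0,0],"twist":[0,0,0],"hand":0.05}]'; python3 - <<'E'
from rel import *
tool();s=telemetry.observe();print('tcp',intray([*s['ee_pos'][:2],-55.3]))
E
python3 snap.py w21
```

```text
clock: 17.52
ee_pos: [0.5779, -0.013, 0.0523]
eef_rot: [0.328, 0.627, -0.329, 0.625]
contact_force: [-0.3, 0.4, -1.8]
grip_width: 0.739
t 17.52 pos [ 0.5779 -0.013   0.0523] x [-0.003  0.    -1.   ] z [ 0.568 -0.823 -0.002] zyaw -55.41 g 0.739 F [-0.3  0.4 -1.8] j [-0.02  0.16 -0.09  1.32  0.    2.52]
tcp (array([19.27, -1.39]), 90.02)
t 17.52 pos [ 0.5779 -0.013   0.0523] x [-0.003  0.    -1.   ] z [ 0.568 -0.823 -0.002] zyaw -55.41 g 0.739 F [-0.3  0.4 -1.8] j [-0.02  0.16 -0.09  1.32  0.    2.52]
```

View pics/w21.png

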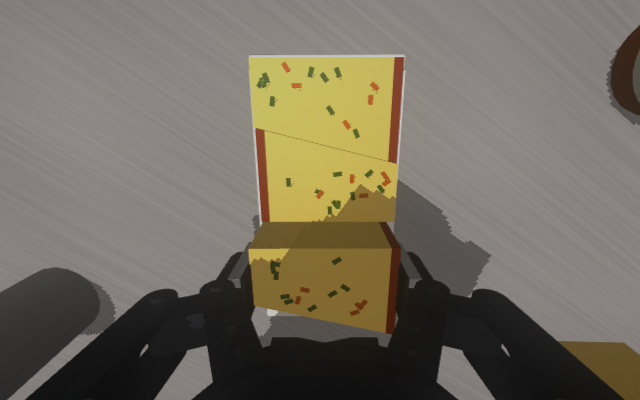

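```bash
python3 -m jog '[{"linear":[0,0,0],"twist":[0,0,0],"hand":0.05},{"linear":[0,0,0],"twist":[0,0,0],"hand":0.05}]'; python3 - <<'E'
from rel import *
tool();s=telemetry.observe();print('tcp',intray([*s['ee_pos'][:2],-55.3]))
E
```

```text
clock: 17.73
ee_pos: [0.5797, -0.013, 0.0558]
eef_rot: [0.329, 0.625, -0.328, 0.627]
contact_force: [-0.8, -0.4, -1.2]
grip_width: 0.736
t 17.73 pos [ 0.5797 -0.013   0.0558] x [ 0.002 -0.    -1.   ] z [ 0.568 -0.823  0.001] zyaw -55.41 g 0.736 F [-0.8 -0.4 -1.2] j [-0.02  0.16 -0.08  1.33 -0.    2.52]
tcp (array([17.74, -0.42]), 90.02)
```

```bash
python3 -m jog '[{"linear":[0,0,-0.006],"twist":[0,0,0],"hand":0.05},{"linear":[0,0,-0.006],"twist":[0,0,0],"hand":0.05},{"linear":[0,0,-0.006],"twist":[0,0,0],"hand":0.05},{"linear":[0,0,-0.004],"twist":[0,0,0],"hand":0.05},{"linear":[0,0,0],"twist":[0,0,0],"hand":0.05}]'; python3 - <<'E'
from rel import *
tool();s=telemetry.observe();print('tcp',intray([*s['ee_pos'][:2],-55.3]))
E
```

```text
clock: 18.15
ee_pos: [0.5789, -0.0128, 0.0317]
eef_rot: [0.329, 0.626, -0.329, 0.626]
contact_force: [1.0, 0.3, -1.3]
grip_width: 0.737
t 18.15 pos [ 0.5789 -0.0128  0.0317] x [-0.  0. -1.] z [ 0.568 -0.823 -0.   ] zyaw -55.4 g 0.737 F [ 1.   0.3 -1.3] j [-0.02  0.17 -0.12  1.28  0.    2.52]
tcp (array([18.28, -0.95]), 90.02)
```

```bash
python3 -m jog '[{"linear":[0.0014,0.0006,0],"twist":[0,0,0],"hand":0.05},{"linear":[0.0014,0.0006,0],"twist":[0,0,0],"hand":0.05},{"linear":[0,0,-0.0015],"twist":[0,0,0],"hand":0.05},{"linear":[0,0,0],"twist":[0,0,0],"hand":0.05}]'; python3 - <<'E'
from rel import *
tool();s=telemetry.observe();print('tcp',intray([*s['ee_pos'][:2],-55.3]))
E
python3 snap.py w22
```

```text
clock: 18.48
ee_pos: [0.5819, -0.0117, 0.0313]
eef_rot: [0.329, 0.626, -0.329, 0.626]
contact_force: [-2.5, 0.0, 4.3]
grip_width: 0.74
t 18.48 pos [ 0.5819 -0.0117  0.0313] x [ 0. -0. -1.] z [ 0.568 -0.823  0.   ] zyaw -55.4 g 0.74 F [-2.5  0.   4.3] j [-0.02  0.18 -0.11  1.28 -0.    2.52]
tcp (array([15.24, -0.2 ]), 90.02)
t 18.48 pos [ 0.5819 -0.0117  0.0313] x [ 0. -0. -1.] z [ 0.568 -0.823  0.   ] zyaw -55.4 g 0.74 F [-2.5  0.   4.3] j [-0.02  0.18 -0.11  1.28 -0.    2.52]
```

View pics/w22.png

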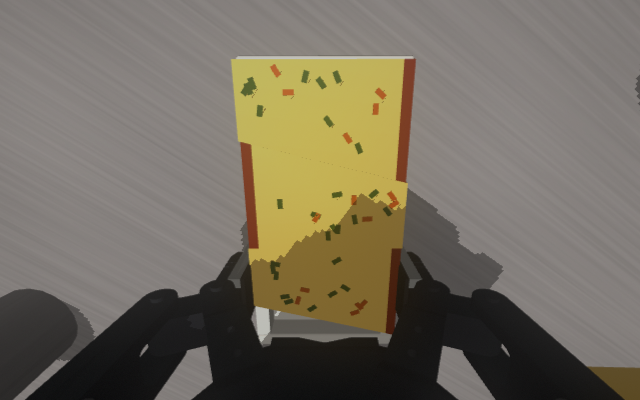

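```bash
python3 -m jog '[{"linear":[-0.0003,-0.0002,0.001],"twist":[0,0,0],"hand":0.0854},{"linear":[0,0,0],"twist":[0,0,0],"hand":0.0854},{"linear":[0,0,0.005],"twist":[0,0,0],"hand":0.0854},{"linear":[0,0,0.035],"twist":[0,0,0],"hand":0.0854},{"linear":[0,0,0.04],"twist":[0,0,0],"hand":0.0854}]'; python3 snap.py w23
```

```text
clock: 18.95
ee_pos: [0.5798, -0.0118, 0.1103]
eef_rot: [0.328, 0.628, -0.33, 0.624]
contact_force: [0.3, -0.5, 1.1]
grip_width: 1.002
t 18.95 pos [ 0.5798 -0.0118  0.1103] x [-0.005  0.    -1.   ] z [ 0.568 -0.823 -0.003] zyaw -55.4 g 1.002 F [ 0.3 -0.5  1.1] j [-0.02  0.15  0.01  1.44  0.    2.52]
```

View pics/w23.png

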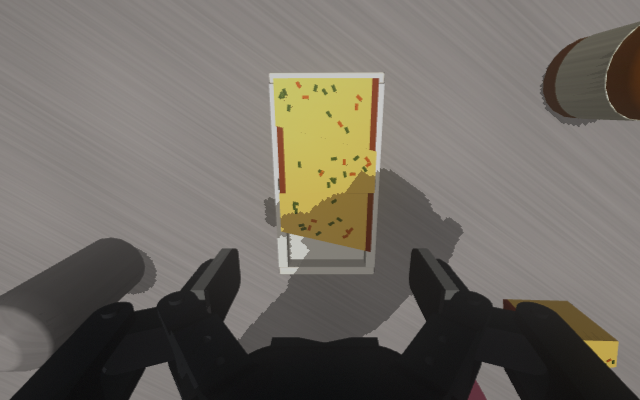

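```bash
python3 - <<'E'
from rel import *
import pickle
m=pickle.load(open('pics/w23.pkl','rb')); im=cv2.imread('pics/w23.png')
cv2.imwrite('pics/w23_c.png',crop(im,265,180,120,100,6))
q=unproj(m,[(280.5,231.5),(369.5,250)],.064)
for a in q: print(intray([*a[:2],0]))
E
```

```text
(array([ 24.79, -32.48]), 145.32)
(array([39.21, 30.92]), 145.32)
```

View pics/w23_c.png

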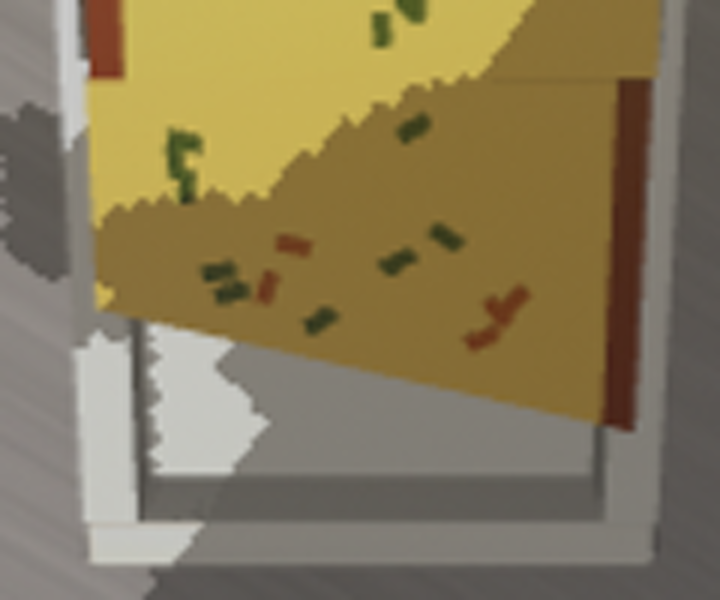

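```bash
python3 -m jog '[{"linear":[0,-0.015,0.035],"twist":[0,0,3],"hand":0.0854},{"linear":[0.001,-0.035,0.02],"twist":[0,0,3],"hand":0.0854},{"linear":[0.002,-0.04,0.02],"twist":[0,0,3],"hand":0.0854},{"linear":[0.003,-0.04,0.01],"twist":[0,0,2],"hand":0.0854},{"linear":[0.003,-0.04,0],"twist":[0,0,0],"hand":0.0854}]';python3 -m jog '[{"linear":[0.003,-0.04,0],"twist":[0,0,0],"hand":0.0854},{"linear":[0.004,-0.03,0],"twist":[0,0,0],"hand":0.0854},{"linear":[0,0,0],"twist":[0,0,0],"hand":0.0854},{"linear":[0,0,0],"twist":[0,0,0],"hand":0.0854}]'; python3 snap.py w24
```

```text
clock: 19.42
ee_pos: [0.5914, -0.1808, 0.1992]
eef_rot: [0.266, 0.653, -0.266, 0.657]
contact_force: [0.6, 0.1, 0.7]
grip_width: 1.001
clock: 19.75
ee_pos: [0.5973, -0.2508, 0.195]
eef_rot: [0.268, 0.654, -0.268, 0.654]
contact_force: [0.8, -0.0, 0.7]
grip_width: 1.003
t 19.75 pos [ 0.5973 -0.2508  0.195 ] x [-0.  0. -1.] z [ 0.713 -0.702 -0.   ] zyaw -44.56 g 1.003 F [ 0.8 -0.   0.7] j [-0.4   0.32  0.38  1.63  0.    1.95]
```

View pics/w24.png

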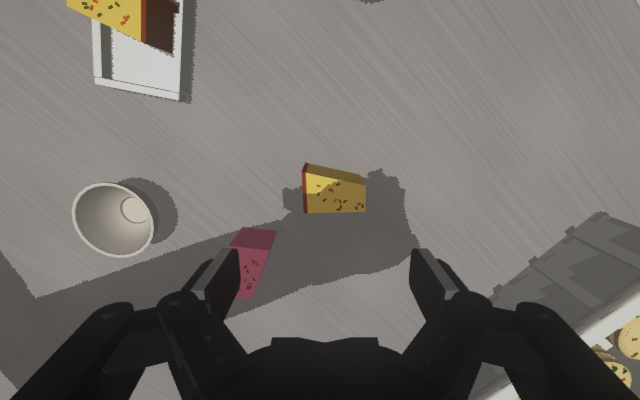

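```bash
python3 fw.py w24 290 152 90 72 .598 -.264 -44
```

```text
w24  IoU 0.988 [ 0.5979 -0.2638] -42.89
```

View pics/w24_f.png

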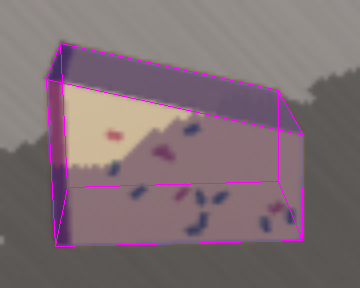

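```bash
python3 -m jog '[{"linear":[0.0006,-0.013,-0.03],"twist":[0,0,1.7],"hand":0.0854},{"linear":[0,0,-0.04],"twist":[0,0,0],"hand":0.0854},{"linear":[0,0,-0.04],"twist":[0,0,0],"hand":0.0854},{"linear":[0,0,-0.035],"twist":[0,0,0],"hand":0.0854},{"linear":[0,0,-0.02],"twist":[0,0,0],"hand":0.0854}]';python3 -m jog '[{"linear":[0,0,-0.01],"twist":[0,0,0],"hand":0.0854},{"linear":[0,0,0],"twist":[0,0,0],"hand":0.0854},{"linear":[0,0,0],"twist":[0,0,0],"hand":0.0854}]'; python3 snap.py w25
```

```text
clock: 20.22
ee_pos: [0.5964, -0.2597, 0.0262]
eef_rot: [0.257, 0.66, -0.257, 0.657]
contact_force: [-1.1, 0.8, 0.5]
grip_width: 1.0
clock: 20.47
ee_pos: [0.5986, -0.2614, 0.0217]
eef_rot: [0.257, 0.658, -0.257, 0.659]
contact_force: [0.3, 0.4, 0.3]
grip_width: 1.0
t 20.47 pos [ 0.5986 -0.2614  0.0217] x [ 0.001 -0.    -1.   ] z [ 0.736 -0.677  0.001] zyaw -42.64 g 1.0 F [0.3 0.4 0.3] j [-0.41  0.35  0.08  1.3   0.    1.9 ]
```

View pics/w25.png

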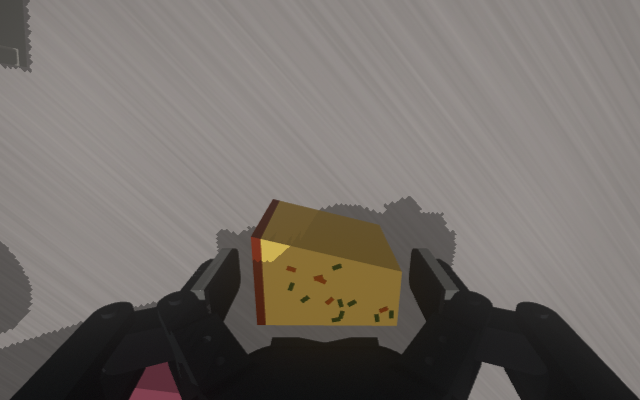

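```bash
python3 -m jog '[{"linear":[-0.0007,-0.0022,-0.001],"twist":[0,0,0],"hand":0.0854},{"linear":[0,0,0],"twist":[0,0,0],"hand":0.07},{"linear":[0,0,0],"twist":[0,0,0],"hand":0.05},{"linear":[0,0,0],"twist":[0,0,0],"hand":0.05},{"linear":[0,0,0],"twist":[0,0,0],"hand":0.05}]'; python3 snap.py w26; python3 fw.py w26 230 190 180 145 .598 -.263 -42.8
```

```text
clock: 20.93
ee_pos: [0.598, -0.2648, 0.021]
eef_rot: [0.257, 0.658, -0.258, 0.659]
contact_force: [0.2, -1.0, 7.4]
grip_width: 0.736
t 20.93 pos [ 0.598  -0.2648  0.021 ] x [ 0.002 -0.001 -1.   ] z [ 0.735 -0.678  0.002] zyaw -42.72 g 0.736 F [ 0.2 -1.   7.4] j [-0.42  0.35  0.08  1.3  -0.    1.9 ]
w26  IoU 0.948 [ 0.5984 -0.2641] -42.48
```

View pics/w26_f.png

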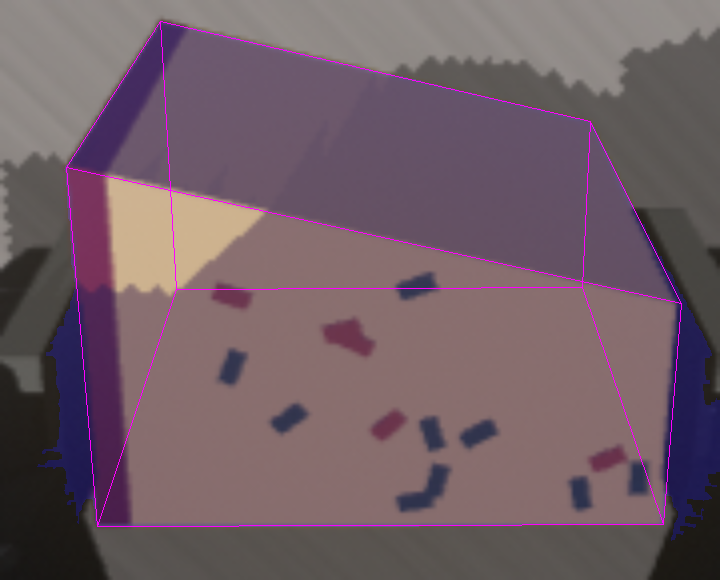

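```bash
python3 -m jog '[{"linear":[0,0,0.02],"twist":[0,0,0],"hand":0.05},{"linear":[0,0,0.04],"twist":[0,0,0],"hand":0.05},{"linear":[0,0.005,0.04],"twist":[0,0,-2],"hand":0.05},{"linear":[-0.005,0.02,0.03],"twist":[0,0,-2],"hand":0.05},{"linear":[-0.007,0.034,0.01],"twist":[0,0,-2],"hand":0.05}]'; python3 -m jog '[{"linear":[-0.008,0.037,0],"twist":[0,0,-2],"hand":0.05},{"linear":[-0.008,0.037,0],"twist":[0,0,-2],"hand":0.05},{"linear":[-0.008,0.037,0],"twist":[0,0,-2.6],"hand":0.05},{"linear":[-0.008,0.037,0],"twist":[0,0,0],"hand":0.05},{"linear":[-0.005,0.023,0],"twist":[0,0,0],"hand":0.05}]'; python3 -m jog '[{"linear":[0,0,-0.03],"twist":[0,0,0],"hand":0.05},{"linear":[0,0,-0.02],"twist":[0,0,0],"hand":0.05},{"linear":[0,0,0],"twist":[0,0,0],"hand":0.05},{"linear":[0,0,0],"twist":[0,0,0],"hand":0.05}]'; python3 snap.py w27; python3 - <<'E'
from rel import *
s=telemetry.observe();print('tcp',intray([*s['ee_pos'][:2],-55.3]))
E
```

```text
clock: 21.4
ee_pos: [0.5867, -0.2073, 0.1648]
eef_rot: [0.293, 0.641, -0.293, 0.646]
contact_force: [0.7, 0.2, 0.8]
grip_width: 0.738
clock: 21.82
ee_pos: [0.5473, -0.0315, 0.1598]
eef_rot: [0.328, 0.627, -0.328, 0.626]
contact_force: [-0.1, 0.6, -1.0]
grip_width: 0.739
clock: 22.15
ee_pos: [0.5476, -0.0342, 0.109]
eef_rot: [0.328, 0.627, -0.328, 0.626]
contact_force: [1.1, -0.1, -0.9]
grip_width: 0.741
t 22.15 pos [ 0.5476 -0.0342  0.109 ] x [-0.002  0.    -1.   ] z [ 0.569 -0.822 -0.001] zyaw -55.3 g 0.741 F [ 1.1 -0.1 -0.9] j [-0.06  0.07 -0.07  1.43 -0.    2.47]
tcp (array([55.73, -0.5 ]), 90.02)
```

View pics/w27.png

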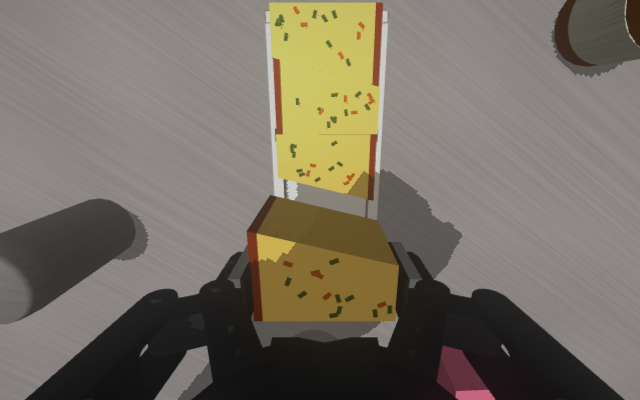

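```bash
python3 -m jog '[{"linear":[0.0006,0.0001,-0.02],"twist":[0,0,0],"hand":0.05},{"linear":[0,0,-0.02],"twist":[0,0,0],"hand":0.05},{"linear":[0,0,-0.01],"twist":[0,0,0],"hand":0.05},{"linear":[0,0,0],"twist":[0,0,0],"hand":0.05},{"linear":[0,0,0],"twist":[0,0,0],"hand":0.05}]'; python3 snap.py w28; python3 - <<'E'
from rel import *
s=telemetry.observe();print('tcp',intray([*s['ee_pos'][:2],-55.3]))
p=fw.fit('w28',230,185,180,150,.549,-.0345,-55.3,s['ee_pos'][2]-.021); print('held',intray(p))
E
```

```text
clock: 22.62
ee_pos: [0.5492, -0.0345, 0.0604]
eef_rot: [0.328, 0.626, -0.328, 0.626]
contact_force: [-0.8, 0.5, -0.8]
grip_width: 0.743
t 22.62 pos [ 0.5492 -0.0345  0.0604] x [ 0. -0. -1.] z [ 0.569 -0.822  0.   ] zyaw -55.33 g 0.743 F [-0.8  0.5 -0.8] j [-0.06  0.09 -0.15  1.33  0.    2.47]
tcp (array([54.73,  0.13]), 90.02)
w28  IoU 0.805 [ 0.5503 -0.034 ] -55.3
held (array([53.88,  0.12]), np.float64(90.02))
```

View pics/w28.png

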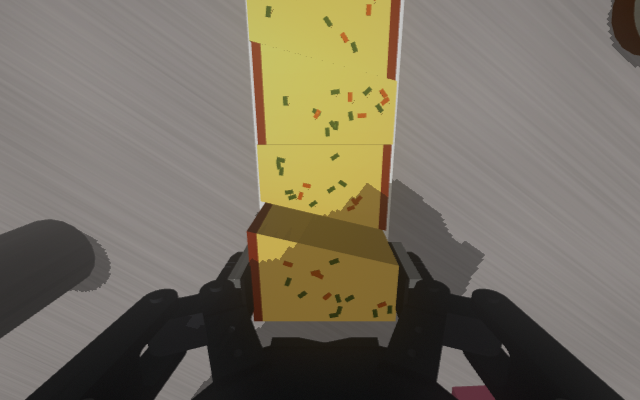

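Held wedge at tray x≈53.9, y≈0.1, in the middle of its gap. Lower.

```bash
python3 -m jog '[{"linear":[0,0,-0.008],"twist":[0,0,0],"hand":0.05},{"linear":[0,0,-0.008],"twist":[0,0,0],"hand":0.05},{"linear":[0,0,-0.007],"twist":[0,0,0],"hand":0.05},{"linear":[0,0,-0.004],"twist":[0,0,0],"hand":0.05},{"linear":[0,0,0],"twist":[0,0,0],"hand":0.05}]'; python3 - <<'E'
from rel import *
tool();s=telemetry.observe();print('tcp',intray([*s['ee_pos'][:2],-55.3]))
E
```

```text
clock: 23.08
ee_pos: [0.5486, -0.0342, 0.0316]
eef_rot: [0.328, 0.627, -0.328, 0.626]
contact_force: [-0.2, -0.1, -1.4]
grip_width: 0.736
t 23.08 pos [ 0.5486 -0.0342  0.0316] x [-0.001  0.    -1.   ] z [ 0.569 -0.822 -0.   ] zyaw -55.3 g 0.736 F [-0.2 -0.1 -1.4] j [-0.06  0.1  -0.19  1.28  0.    2.47]
tcp (array([55.36, -0.66]), 90.02)
```

```bash
python3 -m jog '[{"linear":[0.0013,0.0007,0],"twist":[0,0,0],"hand":0.05},{"linear":[0.0013,0.0007,-0.001],"twist":[0,0,0],"hand":0.05},{"linear":[0,0,-0.001],"twist":[0,0,0],"hand":0.05},{"linear":[0,0,0],"twist":[0,0,0],"hand":0.05}]'; python3 - <<'E'
from rel import *
tool();s=telemetry.observe();print('tcp',intray([*s['ee_pos'][:2],-55.3]))
E
python3 snap.py w29
```

```text
clock: 23.42
ee_pos: [0.552, -0.0326, 0.031]
eef_rot: [0.328, 0.626, -0.328, 0.627]
contact_force: [-0.2, 1.6, 3.1]
grip_width: 0.739
t 23.42 pos [ 0.552  -0.0326  0.031 ] x [ 0.001  0.    -1.   ] z [ 0.569 -0.822  0.   ] zyaw -55.29 g 0.739 F [-0.2  1.6  3.1] j [-0.06  0.11 -0.19  1.27  0.    2.48]
tcp (array([ 5.171e+01, -3.000e-02]), 90.02)
t 23.42 pos [ 0.552  -0.0326  0.031 ] x [ 0.001  0.    -1.   ] z [ 0.569 -0.822  0.   ] zyaw -55.29 g 0.739 F [-0.2  1.6  3.1] j [-0.06  0.11 -0.19  1.27  0.    2.48]
```

View pics/w29.png

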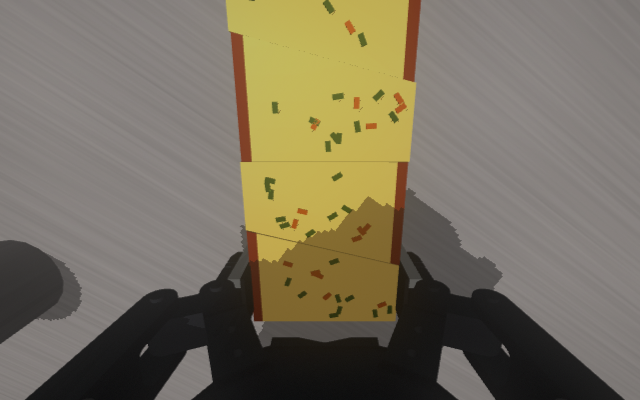

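Slants meet and the floor contact is light. Release and retreat.

```bash
python3 -m jog '[{"linear":[0,0,0.001],"twist":[0,0,0],"hand":0.0854},{"linear":[0,0,0],"twist":[0,0,0],"hand":0.0854},{"linear":[0,0,0.005],"twist":[0,0,0],"hand":0.0854},{"linear":[0,0,0.035],"twist":[0,0,0],"hand":0.0854},{"linear":[0,0,0.04],"twist":[0,0,0],"hand":0.0854}]'; python3 -m jog '[{"linear":[0,0,0.04],"twist":[0,0,0],"hand":0.0854},{"linear":[-0.02,-0.01,0.03],"twist":[0,0,0],"hand":0.0854},{"linear":[-0.02,-0.01,0],"twist":[0,0,0],"hand":0.0854},{"linear":[0,0,0],"twist":[0,0,0],"hand":0.0854},{"linear":[0,0,0],"twist":[0,0,0],"hand":0.0854}]'; python3 snap.py w30; python3 - <<'E'
from h import *
im=vision.camera('side'); cv2.imwrite('pics/side1.png',im); cv2.imwrite('pics/side1z.png',crop(im,225,110,200,140,4))
im=vision.camera('top'); cv2.imwrite('pics/top1.png',im)
E
```

```text
clock: 23.88
ee_pos: [0.5496, -0.0327, 0.11]
eef_rot: [0.327, 0.628, -0.329, 0.625]
contact_force: [0.9, 0.0, 1.4]
grip_width: 0.998
clock: 24.3
ee_pos: [0.5114, -0.0531, 0.1822]
eef_rot: [0.329, 0.626, -0.328, 0.627]
contact_force: [-0.1, -0.5, -0.2]
grip_width: 1.0
t 24.3 pos [ 0.5114 -0.0531  0.1822] x [ 0.002 -0.    -1.   ] z [ 0.568 -0.823  0.001] zyaw -55.36 g 1.0 F [-0.1 -0.5 -0.2] j [-0.1  -0.01 -0.02  1.56  0.    2.43]
```

View pics/w30.png

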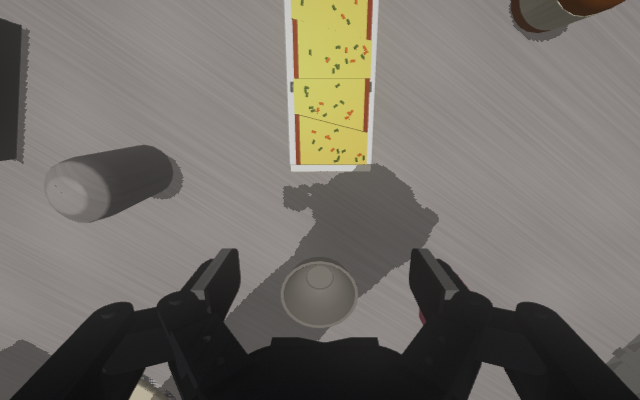

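View pics/side1z.png

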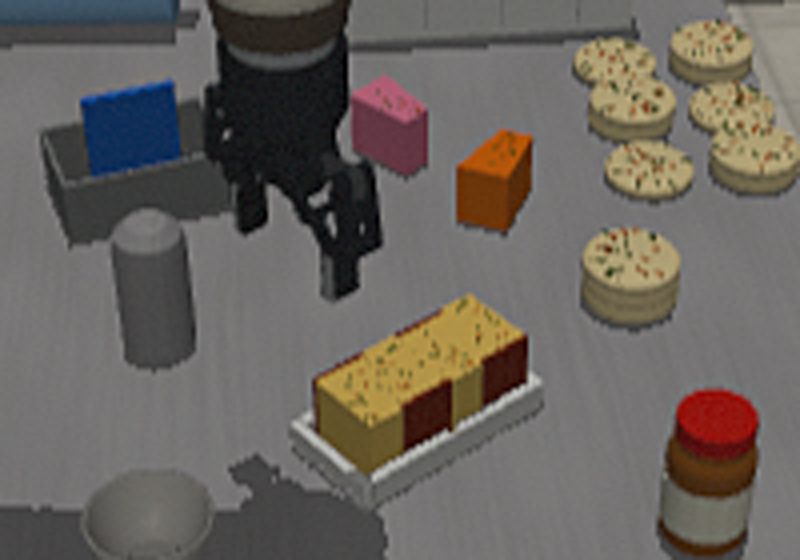

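View pics/top1.png

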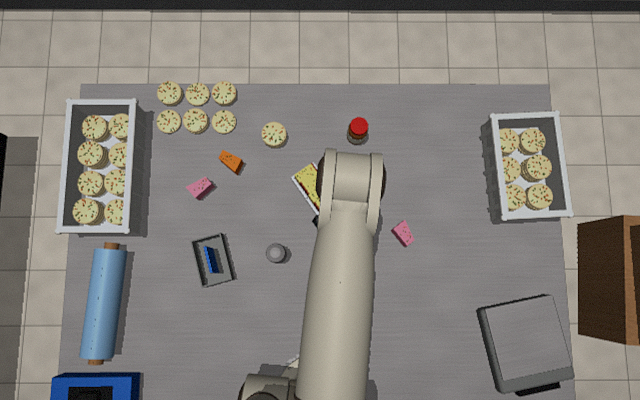

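```bash
python3 - <<'E'
from workcell import hand_in
print(hand_in())
E
```

```text
the job is handed in; nothing more can be done
None
```

The job is handed in at about 24 s of the 72 s allowed. I took the blue divider out first and stood it on the floor of the grey tub. Then I put the three yellow wedges into the tray one at a time, turned half round alternately beside the first. I slid each of the three up against its neighbour.

- **Wedges:** the last wrist and side pictures show all four upright, level and inside the rim, touching along the row. About 6 mm of the spare length was left at the tray's +x end.
- **Divider:** it stands free inside the tub, with its foot on the floor.
- **Bystanders and look-alikes:** in the last pictures the shaker, jar, rounds and pink and orange look-alikes are where they started. The bowl shows no sign of having moved, but I did not measure it.
- **Forces:** the highest reading I saw was about 20 N, when the divider touched the tub floor.

**Disagreement:** the top camera put the tray about 4 mm and the tub about 10 mm away from where the wrist camera did. For the tray I used the wrist camera, which agreed with where the gripper met the parts to about 1 mm. For the tub I took a point between the two, and the divider went in centred.

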